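# Swap the decade boxes on the instrument shelf

### The job

The bench is done with the short three-dial decade box on the rubber mat and now needs the long five-dial one from the back of the shelf. Stand the aerosol can and the bottle in the grey side tray out of the way, lay the five-dial box on the mat, lined up with the mat's long side and wholly on it, and put the three-dial box squarely in the place it left in the shelf's back row, both done while the can and bottle are still in the tray. Then stand the can and the bottle each back exactly where it stood on the shelf; set everything down without dropping or tipping it, and leave the solder reel, the multimeter and the brown carton alone.

Things in the scene. Friction and masses are not known exactly. Their poses are not given: they have to be found in the camera images.
- shelf: Grey steel bench shelf, 176 (its x) x 330 mm (y), open above, fixed. Origin on the bench under its centre, x to its back, y left, z up. Floor 70 mm above the bench; lip all round 25 mm above the floor, 3 mm thick. Back row: the five-dial box, length along y, centre about x 15, y -42 mm; that is the back-row place. Front row: can and bottle, about x -47, y -86 and 2 mm (either way round)
- tray: Grey plastic side tray, empty at the start, 240 mm (its x) by 160 mm (its y), wall 3 mm, rim 22 mm high. Origin at the centre of its underside on the bench, z up; inner floor about 3 mm above the bench. Room for the can and the bottle side by side along x. Fixed
- mat: Dark rubber bench mat, 280 mm (its x, the long side) by 205 mm (its y), 3 mm thick, lying on the bench, with two steel studs near the +y edge. Origin at the centre of its underside, z up. The three-dial box lies lengthwise on its -y half at the start (about y = -50 mm); the +y half is free, wide enough for the other box beside it. Fixed
- rbox: Long five-dial decade box (the one wanted): grey metal case 200 x 52 mm, 0.6 kg. Origin at the centre of the underside; y along its length (two small black terminals at the +y end), x across, z up. Case 52 mm high, black dials on top to 65 mm. Grip it across the 52 mm width at mid-length. At the start it stands in the back row of the shelf
- cbox: Short three-dial decade box (to go back on the shelf): grey metal case 140 x 52 mm, 0.45 kg. Origin at the centre of the underside; y along its length (two small black terminals at the +y end), x across, z up. Case 52 mm high, black dials on top to 65 mm. Grip it across the 52 mm width at mid-length. At the start it lies on the mat
- can: Aerosol can, bare aluminium with a dark cap, standing: body 50 mm diameter and straight up to 102 mm, cap 43 mm diameter, total height 125 mm, 0.16 kg. Origin at the centre of its underside, z up along its axis
- bottle: White plastic bottle, standing: body 54 mm diameter and straight up to 97 mm, then a shoulder and a 30 mm grey screw cap, total height 119 mm, 0.17 kg, closed. Origin at the centre of its underside, z up along its axis
- reel: Bystander: solder-wire reel with white flanges, 58 mm diameter, 48 mm high, standing at the +y end of the shelf. Origin at the centre of its underside. Loose; leave it alone
- meter: Bystander: black pocket multimeter lying face up on the bench in front of the shelf, 138 (its y) x 72 x 30 mm (36 mm at the dial). Origin at the centre of its underside. Loose; leave it alone
- carton: Bystander: small brown carton on the bench in front of the shelf, 110 (its y) x 75 x 48 mm. Origin at the centre of its underside. Loose; leave it alone
Not all that is in view belongs to the job. What is shaped like the rbox but orange is not meant.

How it is judged:
On the way, in this order (a step that is already met when the one before it is completed fails the run):
1. the can and the bottle both stand released in the side tray (x of can in the frame of tray between -0.094 and 0.094 m and y of can in the frame of tray between -0.055 and 0.055 m and z of can in the frame of tray between 0 and 0.011 m and angle between each of can, bottle's own z axis and vertical below 0.1 rad and linear speed of each of can, bottle below 0.02 m/s and contact force between the fingers and can below 0.05 N and x of bottle in the frame of tray between -0.094 and 0.094 m and y of bottle in the frame of tray between -0.055 and 0.055 m and z of bottle in the frame of tray between 0 and 0.011 m and contact force between the fingers and bottle below 0.05 N), for 0.2 s.
2. with both still standing in the tray, the five-dial box lies released on the mat and the three-dial box stands released in its place in the shelf's back row (all of step 1 and x of rbox in the frame of mat between -0.03 and 0.03 m and y of rbox in the frame of mat between -0.075 and 0.075 m and z of rbox in the frame of mat between 0 and 0.008 m and angle between the y axis of rbox and the x axis of mat, either way round below 0.17 rad and angle between each of rbox, cbox's own z axis and vertical below 0.06 rad and linear speed of each of rbox, cbox below 0.02 m/s and contact force between the fingers and rbox below 0.05 N and x of cbox in the frame of shelf between 0.004 and 0.034 m and y of cbox in the frame of shelf between -0.072 and -0.012 m and z of cbox in the frame of shelf between 0.067 and 0.075 m and angle between the y axis of cbox and the y axis of shelf, either way round below 0.15 rad and contact force between the fingers and cbox below 0.05 N), for 0.2 s.
At the end, for the whole second after the job is handed in: Five-dial box flat on the mat: within 30 mm along, 75 mm across, 0.17 rad. Three-dial box on the shelf floor at x 4 to 34 mm, y -72 to -12 mm of the shelf, within 0.15 rad. Can and bottle upright on the shelf, each within 15 mm of its start. All released, at rest (x of rbox in the frame of mat between -0.03 and 0.03 m and y of rbox in the frame of mat between -0.075 and 0.075 m and z of rbox in the frame of mat between 0 and 0.008 m and angle between the y axis of rbox and the x axis of mat, either way round below 0.17 rad and angle between each of rbox, cbox, can, bottle's own z axis and vertical below 0.06 rad and linear speed of each of rbox, cbox, can, bottle below 0.02 m/s and contact force between the fingers and rbox below 0.05 N and x of cbox in the frame of shelf between 0.004 and 0.034 m and y of cbox in the frame of shelf between -0.072 and -0.012 m and z of cbox in the frame of shelf between 0.067 and 0.075 m and angle between the y axis of cbox and the y axis of shelf, either way round below 0.15 rad and contact force between the fingers and cbox below 0.05 N and distance of each of can, bottle from where it was at the start of the episode below 0.015 m and contact force between the fingers and can below 0.05 N and contact force between the fingers and bottle below 0.05 N); the robot touches nothing.
It fails at once if the can, the bottle or a box is dropped or knocked (faster than 0.5 m/s with no finger on it) ((linear speed of can above 0.5 m/s and contact force between the fingers and can below 0.02 N) or (linear speed of bottle above 0.5 m/s and contact force between the fingers and bottle below 0.02 N) or (linear speed of rbox above 0.5 m/s and contact force between the fingers and rbox below 0.02 N) or (linear speed of cbox above 0.5 m/s and contact force between the fingers and cbox below 0.02 N)).
It fails at once if the can, the bottle or a box is tipped by more than 0.5 rad (angle between any of can, bottle, rbox, cbox's own z axis and vertical above 0.5 rad).
It fails at once if the solder reel, the multimeter or the carton is moved by more than 15 mm (distance of any of reel, meter, carton from where it was at the start of the episode above 0.015 m).
It also fails if it takes over 138 s, if anything falls off the work surface, if the arm or the gripper's body presses on something with over 40 N, if the wrist force passes 120 N, or if a joint passes its speed limit or range.

### The arm

A 6-joint arm with a two-finger parallel gripper is mounted at the origin on the work surface. World frame = base frame: x ahead of the robot, y to its left, z up, the work surface at z = 0. Lengths are in m, angles in rad, forces in N, time in s.
With the tool pointing down it reaches from about 0.25 to 0.725 m from the base axis. Payload 4 kg.
Tool frame: the origin (TCP) lies between the finger pads; the fingertips stand 11 mm ahead of it and the grasp point (between the pads) lies 8 mm behind it (bot.tip_extent is the distance from the TCP to the fingertips, in m); z points along the fingers, y is the line along which they close (so a half turn about z gives the same grasp; the last joint's range is limited). The gripper opens to 85 mm and grips with 20 to 120 N. Pads are 22 mm wide; open, the fingers measure 114 mm over their backs; the gripper's body (76 mm by 85 mm) begins 54 mm behind the grasp point. The pads swing forward as they close: fully open they stand 13 mm farther back than shut.
Start: joints at [0, 0.241, 0.005, 1.335, 0, 1.571], TCP at [0.5, -0, 0.242] pointing down, gripper open.
Joint ranges: [-2.72, 2.72], [-1.05, 1.87], [-1.09, 1.28], [-1.99, 2.15], [-1.42, 1.44], [-3.14, 3.14]. Speed limits (rad/s): [2.79, 2.79, 3.14, 3.14, 3.14, 3.14].

### API

Orientations are given as a unit quaternion [x, y, z, w].
In Python, from workcell import bot gives the robot as it stands. The module is installed in compiled form; this text tells all that it offers.
- The arm moves only by the tool drive_tool, never from a script. Its argument "rows" is a list of rows, each an object of numbers: "dx", "dy", "dz": the shift along the tool's x, y, z in units of 50 mm (1.0 is 50 mm); "wx", "wy", "wz": the turn, a rotation vector about the tool's x, y, z in units of 5 degrees (1.0 is 5 degrees); "hand": the finger opening in mm, from 0 to 85.4. A call has 1 to 20 rows; each row is the pose to reach, as a shift and turn from the pose commanded when the call began, along the tool's axes at that moment; what a row does not reach only later rows make up. A row lasts 1/10 s, in which the tool goes at most 50 mm and 8.59 degrees, less where a joint would pass 70% of its speed; a pose out of reach is approached as far as the arm can. A call with a gripper value outside its range is refused whole. The fingers move at their own pace and stop on an object; the grip force is fixed at half the most. Time passes only in rows, so rows that repeat a pose let the fingers close. It gives the time, the measured TCP pose, the force, the opening and the grip force at its end, in the units of the state.
- bot.get_obs(): the state, without advancing time (a new reading comes with each control period).
- bot.camera(name): name is "scene" or "side" or "wrist"; returns the picture (420x560x3 uint8, red, green, blue); there is no depth.
- bot.get_calibration(name): a dict with "vfov" (degrees; the focal length in pixels is half the picture's height over the tangent of half this angle, whatever the lens; pixels are square), "cx", "cy" (the principal point, pixels), "origin" and "rotation" of the camera in the world; the wrist camera has in their place "mount" (4x4, takes a point from camera to tool coordinates, whose origin is the TCP and whose axes are the flange's). Camera axes: x right, y up, looking along -z (the intrinsics and any distortion apply to the point x, -y, -z); pixel columns grow to the right and rows downward; lengths in m; the calibration is good to about 2 mm. A picture is of the moment at which its call begins: read the wrist's pose just before it. get_calibration takes no time and is no camera call.
- bot.job_done(): hands the job in; it is judged then, once.
Trained networks look in the newest picture that a camera, given by its name, has taken for a name from the list of things; names that differ only in an ending like _2 or _b are one class to them, and where a whole thing is asked for, a point or a joint stands for the part that bears it (a point fixed in the world has none). Each returns a list of dicts, best first, with "score" (0 to 1); they miss things now and then, are a little off and sometimes report something else, mostly with a low value. They report only what shows in the picture. A call takes as long as a camera call. They do not tell look-alikes from the thing itself.
- bot.look_for(camera, thing): "extent" ([centre column, centre row, width, height] in pixels, round what is visible of it).
- bot.outline_of(camera, thing): "region" (420x560 bool, what is visible of it) and "extent" ([centre column, centre row, width, height] in pixels, round what is visible of it).
The state is a dict: "clock": time; "joint_pos": joint angles; "joint_vel": joint speeds; "tau": joint torques, N m; "eef_pos": TCP position; "tool_rot": TCP orientation; "ft_force": force on the tool from outside, world axes, zero at the start; "ft_torque": the same for the moment, N m; "grip_width": finger opening in m; "grasp_force": force on a finger pad.
Only numpy, scipy, OpenCV 4.12 (cv2) and the standard library are available. Lean on these libraries where they do the work, as an engineer would, in place of code of your own. Each camera call takes 0.05 s, during which the arm holds its last target. There are 200 camera calls.

## Working session

There is one attempt and no reset: what is moved stays moved. The work goes in short steps, Python scripts to look and compute and a tool call to move; the robot and the scene stay as the last step left them, time stands still between calls to the robot, and variables do not carry over. Pictures are saved under pics/ and viewed, at most 14 in all, crops included, and the job is handed in when it is done.

Besides the shell and the picture viewer there is one more tool, called after "Emit:" as a command line: name --argument value ..., lists and objects as JSON in quotes. drive_tool: Moves the arm, as the interface text tells. Its arguments: {"type":"object","properties":{"rows":{"type":"array","items":{"type":"object","properties":{"dx":{"type":"number"},"dy":{"type":"number"},"dz":{"type":"number"},"wx":{"type":"number"},"wy":{"type":"number"},"wz":{"type":"number"},"hand":{"type":"number"}}}}},"required":["rows"]}

```bash
mkdir -p pics; cat > h.py <<'E'
import numpy as np, cv2
from scipy.spatial.transform import Rotation as R
from workcell import bot
def snap(n,f=None):
    im=bot.camera(n)
    if f: cv2.imwrite('pics/'+f,im[:,:,::-1])
    return im
def cam(n):
    c=bot.get_calibration(n)
    f=210/np.tan(np.radians(c['vfov'])/2)
    if 'origin' in c:
        o=np.array(c['origin']);r=np.array(c['rotation'])
        r=r if r.shape==(3,3) else R.from_quat(r).as_matrix()
    else:
        s=bot.get_obs();T=np.eye(4);T[:3,:3]=R.from_quat(s['tool_rot']).as_matrix();T[:3,3]=s['eef_pos']
        T=T@np.array(c['mount']);o=T[:3,3];r=T[:3,:3]
    return f,c['cx'],c['cy'],o,r
def onplane(n,uv,z):
    f,cx,cy,o,r=cam(n); uv=np.atleast_2d(uv).astype(float)
    d=np.c_[(uv[:,0]-cx)/f,-(uv[:,1]-cy)/f,-np.ones(len(uv))]@r.T
    return o+d*((z-o[2])/d[:,2])[:,None]
def proj(n,p):
    f,cx,cy,o,r=cam(n); q=(np.atleast_2d(p)-o)@r
    return np.c_[cx+f*q[:,0]/-q[:,2],cy-f*q[:,1]/-q[:,2]]
E
python3 - <<'E'
from h import *
for n in('scene','side','wrist'):
    im=snap(n,n+'0.png'); print(n,bot.get_calibration(n))
    for t in('shelf','tray','mat','rbox','cbox','can','bottle','reel','meter','carton'):
        print(t,[(np.round(d['extent']).tolist(),round(d['score'],2)) for d in bot.look_for(n,t)])
print(bot.get_obs())
E
```

```text
scene {'vfov': 52.839228989031554, 'cx': 278.27472073105594, 'cy': 214.10830256567434, 'origin': array([ 1.20328166, -0.40658337,  0.94795653]), 'rotation': array([0.32007953, 0.19774516, 0.48373031, 0.79022208])}
shelf [([319.0, 267.0, 139.0, 110.0], 0.81)]
tray [([404.0, 202.0, 84.0, 66.0], 0.57)]
mat [([177.0, 293.0, 92.0, 102.0], 0.56)]
rbox [([306.0, 267.0, 82.0, 51.0], 0.85), ([332.0, 158.0, 51.0, 30.0], 0.73), ([158.0, 207.0, 66.0, 37.0], 0.66)]
cbox [([154.0, 285.0, 33.0, 55.0], 0.61)]
can []
bottle [([281.0, 243.0, 16.0, 41.0], 0.79)]
reel [([359.0, 243.0, 24.0, 29.0], 0.69)]
meter [([238.0, 233.0, 50.0, 39.0], 0.64), ([178.0, 292.0, 88.0, 101.0], 0.44), ([359.0, 244.0, 25.0, 31.0], 0.37)]
carton [([318.0, 203.0, 41.0, 32.0], 0.82)]
side {'vfov': 46.5936987600629, 'cx': 279.91991686476814, 'cy': 210.05852334536425, 'origin': array([-0.04691986,  0.77132262,  1.08082282]), 'rotation': array([-0.09846069,  0.35707147,  0.89010767, -0.26554433])}
shelf [([218.0, 204.0, 111.0, 113.0], 0.62)]
tray [([167.0, 326.0, 115.0, 100.0], 0.62)]
mat [([326.0, 165.0, 91.0, 66.0], 0.65)]
rbo
[... 1266 characters left out ...]
ray([-3.07964599e-06,  2.40581728e-01,  5.03058732e-03,  1.33521011e+00,
        9.25977433e-06,  1.57079845e+00]), 'joint_vel': array([-8.61373366e-05,  6.71444696e-04, -4.06485074e-04, -2.26454001e-05,
        1.25783222e-03, -3.59249418e-04]), 'tau': array([ 7.58786027e-04, -3.72201204e+01,  2.52682418e+01,  1.34226684e-03,
        2.87393250e-04, -1.80858763e-05]), 'eef_pos': array([5.00010107e-01, 1.16862987e-06, 2.42327298e-01]), 'tool_rot': array([7.07108622e-01, 7.07104940e-01, 1.56755280e-05, 9.12789054e-06]), 'ft_force': array([ 0.7573654 , -0.58408574, -0.34017318]), 'ft_torque': array([-0.03412347,  0.02588371, -0.06008123]), 'grasp_force': 0.0, 'grip_width': 0.08558620254805058}
```

View images.

View pics/scene0.png

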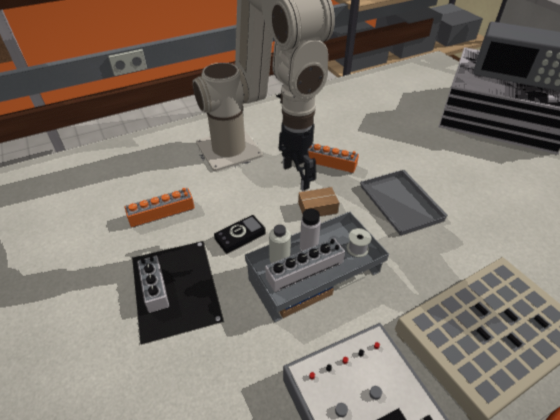

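View pics/side0.png

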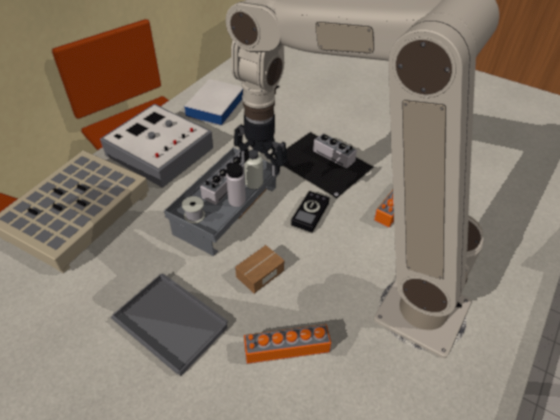

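View pics/wrist0.png

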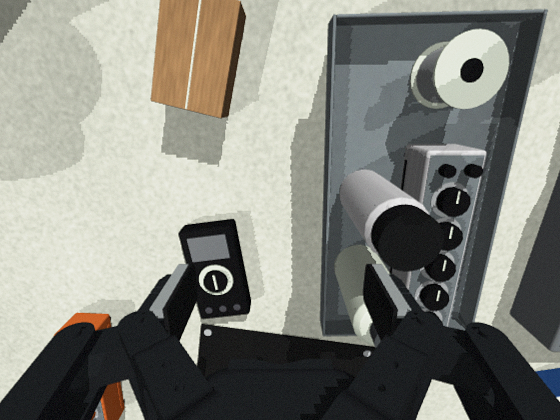

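```bash
python3 - <<'E'
from h import *
P=lambda n,uv,z:print(n,z,np.round(onplane(n,uv,z)[:,:2],4).tolist())
P('wrist',[[333,17],[546,11],[325,335]],.095)
P('wrist',[[405,236]],.195)
P('wrist',[[470,70]],.118)
P('wrist',[[208,332],[367,353]],.003)
P('scene',[[311,217]],.195);P('scene',[[280,231]],.189);P('side',[[235,170],],.195);P('side',[[252,160]],.189)
P('scene',[[132,263],[198,243],[220,322],[140,337],[198,244],[217,318]],.003)
def rect(n,t,z,k=0):
    bot.camera(n); ds=bot.outline_of(n,t)
    if not ds: print(n,t,'none');return
    d=ds[k]
    c=max(cv2.findContours(d['region'].astype('uint8'),0,1)[0],key=len)[:,0]
    w=onplane(n,c,z)[:,:2]; r=cv2.minAreaRect(w.astype('f4')*1000); print(n,t,round(d['score'],2),np.round(r[0],1),np.round(r[1],1),round(r[2],1))
for n in('scene','side'):
    rect(n,'mat',.003);rect(n,'tray',.022);rect(n,'carton',.048);rect(n,'meter',.03)
    rect(n,'cbox',.052);rect(n,'shelf',.095)
E
```

```text
wrist 0.095 [[0.5422, 0.1523], [0.7161, 0.1563], [0.5514, -0.1725]]
wrist 0.195 [[0.5817, 0.001]]
wrist 0.118 [[0.6495, 0.11]]
wrist 0.003 [[0.3858, -0.2509], [0.6381, -0.2928]]
scene 0.195 [[0.5955, -0.0089]]
scene 0.189 [[0.5971, -0.0956]]
side 0.195 [[0.5811, 0.0011]]
side 0.189 [[0.5709, -0.064]]
scene 0.003 [[0.3664, -0.4441], [0.3811, -0.2545], [0.6519, -0.2923], [0.6014, -0.4807], [0.3847, -0.2558], [0.6379, -0.2949]]
scene mat 0.49 [508.6 393.1] [186.7 260.7] 84.6
scene tray 0.61 [521.5 374.6] [183.4 251.6] 84.8
scene carton 0.9 [433.7 121.7] [122.3 116.7] 76.8
scene meter 0.87 [ 425.7 -138.8] [ 91.3 146.2] 8.5
scene cbox 0.92 [ 494.  -410.2] [ 54.6 173.6] 83.3
scene shelf 0.87 [653.2 -21.2] [214.8 357.9] 1.1
side mat 0.61 [ 497.1 -356.4] [208.6 282.3] 81.3
side tray 0.98 [507.3 382.9] [178.4 253.9] 84.7
side carton 0.79 [403.1 147.2] [128.5  98.5] 75.8
side meter 0.79 [ 406.3 -118.7] [ 77.5 156.1] 8.0
side cbox 0.71 [ 472.2 -306.1] [198.  270.5] 81.0
side shelf 0.8 [615.2  21.1] [216.6 383.7] 1.3
```

Emit:
drive_tool --rows '[{"dx":-0.3,"dz":-0.8,"wz":-1.6},{"dx":-0.6,"dz":-1.6,"wz":-3.2},{"dx":-1,"dz":-2.5,"wz":-4.8},{"dx":-1,"dz":-2.5,"wz":-6.4},{"dx":-1,"dz":-2.5,"wz":-8},{"dx":-1,"dz":-2.5,"wz":-9.6},{"dx":-1,"dz":-2.5,"wz":-11.2},{"dx":-1,"dz":-2.5,"wz":-12.8},{"dx":-1,"dz":-2.5,"wz":-14.4},{"dx":-1,"dz":-2.5,"wz":-16},{"dx":-1,"dz":-2.5,"wz":-17.6},{"dx":-1,"dz":-2.5,"wz":-18},{"dx":-1,"dz":-2.5,"wz":-18},{"dx":-1,"dz":-2.5,"wz":-18}]'

```text
invalid input at $.rows[0]: expected keys dx, dy, dz, wx, wy, wz, hand
```

```bash
python3 - <<'E'
from h import *
snap('wrist','wrist1.png'); s=bot.get_obs(); print(s['clock'],s['eef_pos'],s['tool_rot'],s['joint_pos'].round(3))
for t in('can','bottle','rbox','reel','shelf'):
    print(t,[(np.round(d['extent']).tolist(),round(d['score'],2)) for d in bot.look_for('wrist',t)])
E
```

```text
2.9 [4.99997057e-01 9.77506796e-06 2.42316753e-01] [ 7.07101045e-01  7.07112517e-01 -1.12113852e-06  4.04669059e-06] [ 0.     0.241  0.005  1.335 -0.     1.571]
can [([391.0, 222.0, 107.0, 104.0], 0.6)]
bottle [([358.0, 295.0, 45.0, 98.0], 0.74)]
rbox [([92.0, 367.0, 64.0, 104.0], 0.83), ([439.0, 233.0, 96.0, 185.0], 0.6)]
reel [([459.0, 70.0, 94.0, 76.0], 0.68), ([198.0, 60.0, 98.0, 119.0], 0.59)]
shelf [([435.0, 172.0, 223.0, 326.0], 0.81)]
```

View pics/wrist1.png

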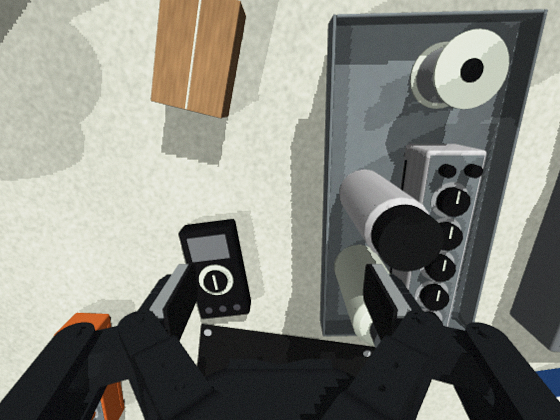

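The move was refused because every key is needed in each row. The picture is the same as before: rbox at (439,233), cap at (405,236). I'll send the move again with all keys.

Emit:
drive_tool --rows '[{"dx":-0.3,"dy":0,"dz":-0.8,"wx":0,"wy":0,"wz":-1.6,"hand":85},{"dx":-0.6,"dy":0,"dz":-1.6,"wx":0,"wy":0,"wz":-3.2,"hand":85},{"dx":-1,"dy":0,"dz":-2.5,"wx":0,"wy":0,"wz":-4.8,"hand":85},{"dx":-1,"dy":0,"dz":-2.5,"wx":0,"wy":0,"wz":-9,"hand":85},{"dx":-1,"dy":0,"dz":-2.5,"wx":0,"wy":0,"wz":-12,"hand":85},{"dx":-1,"dy":0,"dz":-2.5,"wx":0,"wy":0,"wz":-18,"hand":85},{"dx":-1,"dy":0,"dz":-2.5,"wx":0,"wy":0,"wz":-18,"hand":85},{"dx":-1,"dy":0,"dz":-2.5,"wx":0,"wy":0,"wz":-18,"hand":85},{"dx":-1,"dy":0,"dz":-2.5,"wx":0,"wy":0,"wz":-18,"hand":85},{"dx":-1,"dy":0,"dz":-2.5,"wx":0,"wy":0,"wz":-18,"hand":85},{"dx":-1,"dy":0,"dz":-2.5,"wx":0,"wy":0,"wz":-18,"hand":85},{"dx":-1,"dy":0,"dz":-2.5,"wx":0,"wy":0,"wz":-18,"hand":85},{"dx":-1,"dy":0,"dz":-2.5,"wx":0,"wy":0,"wz":-18,"hand":85}]'

```text
clock: 4.45
eef_pos: [0.5, -0.05, 0.3673]
tool_rot: [0.001, 1.0, 0.0, -0.0]
ft_force: [0.9, 1.0, 0.3]
grip_width: 0.0851
grasp_force: 0.0
```

```bash
python3 - <<'E'
from h import *
snap('wrist','wrist2.png'); s=bot.get_obs(); print(s['clock'],s['eef_pos'],s['tool_rot'],s['joint_pos'].round(3))
for t in('can','bottle','rbox','reel','shelf'):
    print(t,[(np.round(d['extent']).tolist(),round(d['score'],2)) for d in bot.look_for('wrist',t)])
E
```

```text
4.5 [ 0.50001139 -0.05000345  0.3673    ] [ 9.05196576e-04  9.99999590e-01 -1.43729577e-05 -1.06200772e-06] [-0.1    0.231  0.314  1.654 -0.    -0.098]
can [([317.0, 243.0, 42.0, 69.0], 0.94)]
bottle [([249.0, 238.0, 44.0, 62.0], 0.75), ([317.0, 243.0, 44.0, 72.0], 0.29)]
rbox [([535.0, 21.0, 51.0, 41.0], 0.98), ([278.0, 266.0, 138.0, 47.0], 0.78), ([403.0, 102.0, 96.0, 72.0], 0.59), ([94.0, 148.0, 134.0, 187.0], 0.16)]
reel [([384.0, 262.0, 43.0, 39.0], 0.71)]
shelf [([308.0, 247.0, 223.0, 112.0], 0.85), ([94.0, 146.0, 134.0, 185.0], 0.64)]
```

View pics/wrist2.png

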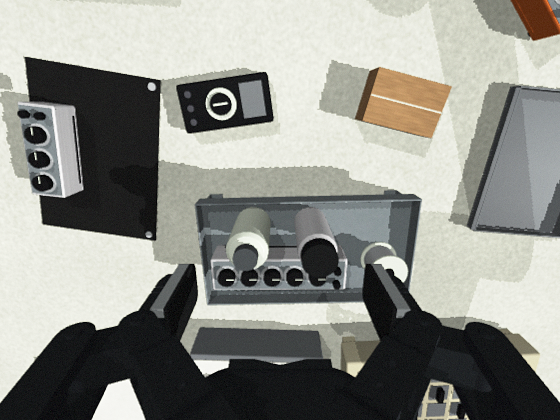

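```bash
python3 - <<'E'
import cv2
im=cv2.imread('pics/wrist2.png')[185:310,190:430]
cv2.imwrite('pics/crop.png',cv2.resize(im,None,fx=3.3,fy=3.3,interpolation=cv2.INTER_CUBIC))
from h import *
P=lambda n,uv,z:print(n,z,np.round(onplane(n,uv,z)[:,:2],4).tolist())
P('wrist',[[25,57],[160,80],[156,240],[42,225],[152,87],[149,234]],.003)
P('scene',[[360,181],[403,172],[445,209],[398,232]],.022)
P('side',[[112,318],[163,276],[229,327],[178,371]],.022)
P('wrist',[[514,87],[472,229]],.022)
P('wrist',[[196,200],[421,195],[208,304],[417,299]],.095)
E
```

```text
wrist 0.003 [[0.3437, -0.4372], [0.3762, -0.2363], [0.6498, -0.2802], [0.6194, -0.4838], [0.3863, -0.2502], [0.6377, -0.2914]]
scene 0.022 [[0.3869, 0.3093], [0.4151, 0.4648], [0.6149, 0.4677], [0.625, 0.2788]]
side 0.022 [[0.6306, 0.4562], [0.6123, 0.2928], [0.3757, 0.3181], [0.4047, 0.4715]]
wrist 0.022 [[0.3883, 0.3032], [0.6206, 0.2885]]
wrist 0.095 [[0.543, -0.1711], [0.5361, 0.1523], [0.7217, -0.1682], [0.7128, 0.1729]]
```

View pics/crop.png

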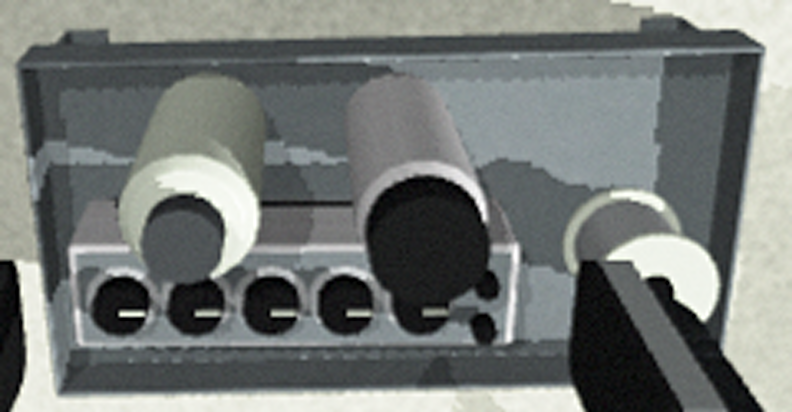

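```bash
python3 - <<'E'
from h import *
C=lambda l:[[190+a/3.3,185+b/3.3] for a,b in l]
P=lambda n,uv,z:print(n,z,np.round(onplane(n,uv,z)[:,:2],4).tolist())
P('wrist',C([(183,246)]),.189);P('wrist',C([(430,246)]),.195)
P('wrist',C([(72,248),(518,245),(515,343),(78,346)]),.122)
P('wrist',C([(20,62),(765,48),(745,380),(60,394)]),.095)
P('wrist',[[50,103],[76,101],[82,190],[60,196],[21,103],[33,199]],.052)
E
```

```text
wrist 0.189 [[0.5876, -0.0912]]
wrist 0.195 [[0.5844, -0.0032]]
wrist 0.122 [[0.6257, -0.1487], [0.6246, 0.0466], [0.6748, 0.0489], [0.676, -0.1498]]
wrist 0.095 [[0.5488, -0.1716], [0.5429, 0.1546], [0.715, 0.1712], [0.7225, -0.168]]
wrist 0.052 [[0.4102, -0.3798], [0.4076, -0.3419], [0.5397, -0.3623], [0.5496, -0.3993], [0.4102, -0.4215], [0.5545, -0.4436]]
```

Emit:
drive_tool --rows '[{"dx":-0.8,"dy":0.5,"dz":0,"wx":0,"wy":0,"wz":0,"hand":70},{"dx":-1.66,"dy":0.98,"dz":0.4,"wx":0,"wy":0,"wz":0,"hand":70},{"dx":-1.66,"dy":0.98,"dz":1,"wx":0,"wy":0,"wz":0,"hand":70},{"dx":-1.66,"dy":0.98,"dz":1.6,"wx":0,"wy":0,"wz":0,"hand":70},{"dx":-1.66,"dy":0.98,"dz":2.2,"wx":0,"wy":0,"wz":0,"hand":70},{"dx":-1.66,"dy":0.98,"dz":2.5,"wx":0,"wy":0,"wz":0,"hand":70},{"dx":-1.66,"dy":0.98,"dz":2.5,"wx":0,"wy":0,"wz":0,"hand":70}]'

```text
clock: 5.45
eef_pos: [0.5813, -0.0009, 0.2391]
tool_rot: [0.0, 1.0, -0.0, -0.003]
ft_force: [-0.2, -0.5, 0.1]
grip_width: 0.07
grasp_force: 0.0
```

```bash
python3 - <<'E'
from h import *
snap('wrist','wrist3.png'); s=bot.get_obs(); print(s['eef_pos'],s['grip_width'],proj('wrist',[[.5833,-.001,.195],[.5876,-.0912,.189]]))
E
```

```text
[ 0.58230931 -0.00099024  0.24123012] 0.07038066214055275 [[280.28384896 242.21006982]
 [149.70475806 244.27926711]]
```

View pics/wrist3.png

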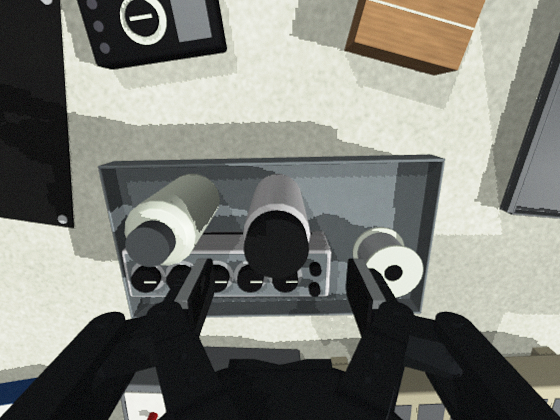

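```bash
cat >> h.py <<'E'
def fitcyl(n,t,xy,prof):
    ds=bot.outline_of(n,t); 
    if not ds: return None
    g=proj(n,[[*xy,.15]])[0]
    d=min(ds,key=lambda d:np.hypot(*(np.array(d['extent'][:2])-g)))
    m=d['region'].astype('uint8'); a=np.linspace(0,2*np.pi,40)
    def iou(x,y):
        k=np.zeros(m.shape,'uint8')
        for (z0,r0),(z1,r1) in zip(prof,prof[1:]):
            p=np.r_[np.c_[x+r0*np.cos(a),y+r0*np.sin(a),0*a+z0],np.c_[x+r1*np.cos(a),y+r1*np.sin(a),0*a+z1]]
            cv2.fillConvexPoly(k,cv2.convexHull(np.round(proj(n,p)*16).astype(np.int32)),1,shift=4)
        return (k&m).sum()/max(1,(k|m).sum())
    b=(0,*xy)
    for st in(.004,.001):
        c=b
        for i in range(-4,5):
            for j in range(-4,5):
                x,y=c[1]+i*st,c[2]+j*st; b=max(b,(iou(x,y),x,y))
    return np.round(b,4),round(d['score'],2)
CAN=lambda z:[(z,.025),(z+.102,.025),(z+.103,.0215),(z+.125,.0215)]
BOT=lambda z:[(z,.027),(z+.097,.027),(z+.105,.016),(z+.119,.015)]
E
python3 - <<'E'
from h import *
print(onplane('wrist',[[276.5,251],[150,245]],.195)[:,:2], onplane('wrist',[[150,245]],.189)[:,:2])
bot.camera('wrist')
print(fitcyl('wrist','can',(.584,-.002),CAN(.07)),fitcyl('wrist','bottle',(.5876,-.0912),BOT(.07)))
print(bot.get_obs()['eef_pos'])
E
```

```text
[[ 0.58981679 -0.0035555 ]
 [ 0.58520716 -0.08814343]] [[ 0.58815019 -0.09107456]]
(array([ 0.9716,  0.59  , -0.004 ]), 0.57) (array([ 0.967 ,  0.5916, -0.0942]), 0.96)
[ 0.58389545 -0.00102031  0.24396661]
```

Emit:
drive_tool --rows '[{"dx":-0.1,"dy":-0.06,"dz":0,"wx":0,"wy":0,"wz":0,"hand":70},{"dx":-0.1,"dy":-0.06,"dz":0.3,"wx":0,"wy":0,"wz":0,"hand":70},{"dx":-0.1,"dy":-0.06,"dz":0.7,"wx":0,"wy":0,"wz":0,"hand":70},{"dx":-0.1,"dy":-0.06,"dz":1.1,"wx":0,"wy":0,"wz":0,"hand":70},{"dx":-0.1,"dy":-0.06,"dz":1.5,"wx":0,"wy":0,"wz":0,"hand":70},{"dx":-0.1,"dy":-0.06,"dz":1.8,"wx":0,"wy":0,"wz":0,"hand":70},{"dx":-0.1,"dy":-0.06,"dz":1.96,"wx":0,"wy":0,"wz":0,"hand":70},{"dx":-0.1,"dy":-0.06,"dz":1.96,"wx":0,"wy":0,"wz":0,"hand":70},{"dx":-0.1,"dy":-0.06,"dz":1.96,"wx":0,"wy":0,"wz":0,"hand":62},{"dx":-0.1,"dy":-0.06,"dz":1.96,"wx":0,"wy":0,"wz":0,"hand":56},{"dx":-0.1,"dy":-0.06,"dz":1.96,"wx":0,"wy":0,"wz":0,"hand":50},{"dx":-0.1,"dy":-0.06,"dz":1.96,"wx":0,"wy":0,"wz":0,"hand":44},{"dx":-0.1,"dy":-0.06,"dz":1.96,"wx":0,"wy":0,"wz":0,"hand":44},{"dx":-0.1,"dy":-0.06,"dz":1.96,"wx":0,"wy":0,"wz":0,"hand":44},{"dx":-0.1,"dy":-0.06,"dz":1.96,"wx":0,"wy":0,"wz":0,"hand":44}]'

```text
clock: 7.15
eef_pos: [0.5891, -0.0039, 0.1459]
tool_rot: [-0.0, 1.0, 0.0, 0.002]
ft_force: [-0.6, 0.7, 5.7]
grip_width: 0.0487
grasp_force: 62.4
```

Emit:
drive_tool --rows '[{"dx":0,"dy":0,"dz":-0.2,"wx":0,"wy":0,"wz":0,"hand":44},{"dx":0,"dy":0,"dz":-0.5,"wx":0,"wy":0,"wz":0,"hand":44},{"dx":0,"dy":0,"dz":-1,"wx":0,"wy":0,"wz":0,"hand":44},{"dx":0,"dy":0,"dz":-1.5,"wx":0,"wy":0,"wz":0,"hand":44},{"dx":0,"dy":0.2,"dz":-2,"wx":0,"wy":0,"wz":0,"hand":44},{"dx":0.1,"dy":0.6,"dz":-2.2,"wx":0,"wy":0,"wz":0,"hand":44},{"dx":0.1,"dy":1.2,"dz":-2.2,"wx":0,"wy":0,"wz":0,"hand":44},{"dx":0.2,"dy":1.9,"dz":-2.2,"wx":0,"wy":0,"wz":0,"hand":44},{"dx":0.3,"dy":2.6,"dz":-2.2,"wx":0,"wy":0,"wz":0,"hand":44},{"dx":0.4,"dy":3.3,"dz":-2.2,"wx":0,"wy":0,"wz":0,"hand":44},{"dx":0.5,"dy":4,"dz":-2.2,"wx":0,"wy":0,"wz":0,"hand":44},{"dx":0.6,"dy":4.7,"dz":-2.2,"wx":0,"wy":0,"wz":0,"hand":44},{"dx":0.6,"dy":5.4,"dz":-2,"wx":0,"wy":0,"wz":0,"hand":44},{"dx":0.6,"dy":6.1,"dz":-1.8,"wx":0,"wy":0,"wz":0,"hand":44},{"dx":0.6,"dy":6.7,"dz":-1.6,"wx":0,"wy":0,"wz":0,"hand":44},{"dx":0.6,"dy":7.2,"dz":-1.4,"wx":0,"wy":0,"wz":0,"hand":44},{"dx":0.6,"dy":7.5,"dz":-1,"wx":0,"wy":0,"wz":0,"hand":44},{"dx":0.6,"dy":7.58,"dz":-0.5,"wx":0,"wy":0,"wz":0,"hand":44},{"dx":0.6,"dy":7.58,"dz":0,"wx":0,"wy":0,"wz":0,"hand":44},{"dx":0.6,"dy":7.58,"dz":0.2,"wx":0,"wy":0,"wz":0,"hand":44}]'

```text
clock: 9.15
eef_pos: [0.5559, 0.374, 0.1305]
tool_rot: [-0.0, 1.0, -0.002, -0.003]
ft_force: [0.2, -1.1, -1.9]
grip_width: 0.0491
grasp_force: 62.2
```

```bash
python3 - <<'E'
from h import *
for n in('wrist','scene'):snap(n,n+'4.png')
a=cv2.imread('pics/wrist4.png');b=cv2.imread('pics/scene4.png')[100:310,200:480]
cv2.imwrite('pics/v4.png',np.hstack([a[:,:400],cv2.resize(b,(400,300))[:,:] if 0 else cv2.resize(b,(400,420))]))
s=bot.get_obs(); print(s['eef_pos'],s['grasp_force'],s['joint_pos'].round(2))
E
```

```text
[0.55659619 0.37391202 0.13185731] 62.230190166737884 [ 0.59  0.65  0.34  1.27 -0.    0.59]
```

View pics/v4.png

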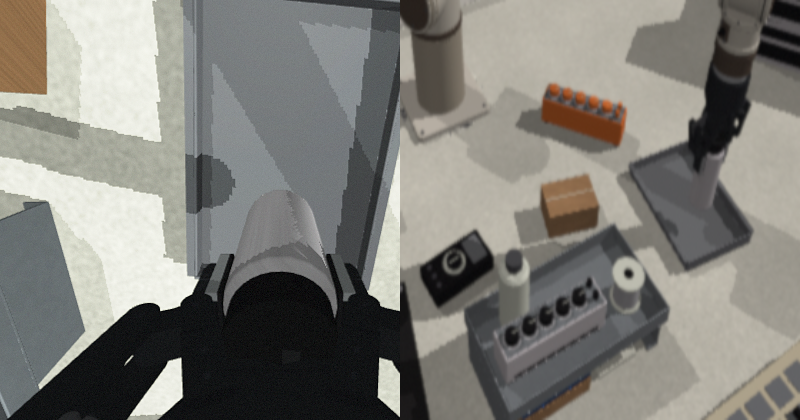

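Emit:
drive_tool --rows '[{"dx":0,"dy":0,"dz":0.2,"wx":0,"wy":0,"wz":0,"hand":44},{"dx":0,"dy":0,"dz":0.5,"wx":0,"wy":0,"wz":0,"hand":44},{"dx":0,"dy":0,"dz":0.8,"wx":0,"wy":0,"wz":0,"hand":44},{"dx":0,"dy":0,"dz":0.95,"wx":0,"wy":0,"wz":0,"hand":44},{"dx":0,"dy":0,"dz":1.04,"wx":0,"wy":0,"wz":0,"hand":44},{"dx":0,"dy":0,"dz":1.1,"wx":0,"wy":0,"wz":0,"hand":44},{"dx":0,"dy":0,"dz":1.1,"wx":0,"wy":0,"wz":0,"hand":44},{"dx":0,"dy":0,"dz":1.1,"wx":0,"wy":0,"wz":0,"hand":44},{"dx":0,"dy":0,"dz":1.1,"wx":0,"wy":0,"wz":0,"hand":44}]'

```text
clock: 10.15
eef_pos: [0.5584, 0.3753, 0.0801]
tool_rot: [-0.0, 1.0, 0.0, 0.001]
ft_force: [-0.1, 1.0, -1.3]
grip_width: 0.0485
grasp_force: 62.3
```

Emit:
drive_tool --rows '[{"dx":0,"dy":0,"dz":0.02,"wx":0,"wy":0,"wz":0,"hand":44},{"dx":0,"dy":0,"dz":0.02,"wx":0,"wy":0,"wz":0,"hand":44},{"dx":0,"dy":0,"dz":0.02,"wx":0,"wy":0,"wz":0,"hand":52},{"dx":0,"dy":0,"dz":0.02,"wx":0,"wy":0,"wz":0,"hand":60},{"dx":0,"dy":0,"dz":0.02,"wx":0,"wy":0,"wz":0,"hand":70},{"dx":0,"dy":0,"dz":0.02,"wx":0,"wy":0,"wz":0,"hand":70},{"dx":0,"dy":0,"dz":-0.3,"wx":0,"wy":0,"wz":0,"hand":70},{"dx":0,"dy":0,"dz":-0.8,"wx":0,"wy":0,"wz":0,"hand":70},{"dx":0,"dy":0,"dz":-1.4,"wx":0,"wy":0,"wz":0,"hand":70},{"dx":0,"dy":0,"dz":-2,"wx":0,"wy":0,"wz":0,"hand":70},{"dx":0,"dy":0,"dz":-2.6,"wx":0,"wy":0,"wz":0,"hand":70},{"dx":0,"dy":0,"dz":-3,"wx":0,"wy":0,"wz":0,"hand":70},{"dx":0,"dy":0,"dz":-3.2,"wx":0,"wy":0,"wz":0,"hand":70}]'

```text
clock: 11.45
eef_pos: [0.5588, 0.3755, 0.2422]
tool_rot: [0.0, 1.0, 0.001, 0.002]
ft_force: [0.3, 0.5, 0.3]
grip_width: 0.0704
grasp_force: 0.0
```

```bash
python3 - <<'E'
from h import *
snap('wrist','wrist5.png');print(fitcyl('wrist','can',(.558,.375),CAN(.003)))
o=bot.outline_of('wrist','tray');print([(d['extent'],d['score']) for d in o])
c=max(cv2.findContours(o[0]['region'].astype('uint8'),0,1)[0],key=len)[:,0]
w=onplane('wrist',c,.022)[:,:2].astype('f4')*1000;print(cv2.minAreaRect(w),w.min(0),w.max(0))
print(bot.get_obs()['eef_pos'])
E
```

```text
(array([0.9677, 0.555 , 0.375 ]), 0.72)
[([293.6, 128.8, 166.2, 227.1], 0.57)]
((510.733642578125, 380.8307800292969), (171.6177520751953, 237.26296997070312), 84.94683074951172) [386.5142 286.0292] [634.66296 476.05707]
[0.55812645 0.37511033 0.23926794]
```

Emit:
drive_tool --rows '[{"dx":0,"dy":-0.5,"dz":0,"wx":0,"wy":0,"wz":0,"hand":76},{"dx":-0.1,"dy":-1.3,"dz":0,"wx":0,"wy":0,"wz":0,"hand":76},{"dx":-0.2,"dy":-2.2,"dz":0,"wx":0,"wy":0,"wz":0,"hand":76},{"dx":-0.3,"dy":-3.1,"dz":0,"wx":0,"wy":0,"wz":0,"hand":76},{"dx":-0.4,"dy":-4,"dz":0,"wx":0,"wy":0,"wz":0,"hand":76},{"dx":-0.5,"dy":-4.9,"dz":0,"wx":0,"wy":0,"wz":0,"hand":76},{"dx":-0.62,"dy":-5.8,"dz":0,"wx":0,"wy":0,"wz":0,"hand":76},{"dx":-0.62,"dy":-6.7,"dz":0,"wx":0,"wy":0,"wz":0,"hand":76},{"dx":-0.62,"dy":-7.6,"dz":0,"wx":0,"wy":0,"wz":0,"hand":76},{"dx":-0.62,"dy":-8.4,"dz":0,"wx":0,"wy":0,"wz":0,"hand":76},{"dx":-0.62,"dy":-9,"dz":0,"wx":0,"wy":0,"wz":0,"hand":76},{"dx":-0.62,"dy":-9.36,"dz":0,"wx":0,"wy":0,"wz":0,"hand":76},{"dx":-0.62,"dy":-9.36,"dz":0,"wx":0,"wy":0,"wz":0,"hand":76},{"dx":-0.62,"dy":-9.36,"dz":0,"wx":0,"wy":0,"wz":0,"hand":76},{"dx":-0.62,"dy":-9.36,"dz":0,"wx":0,"wy":0,"wz":0,"hand":76}]'

```text
clock: 13.1
eef_pos: [0.5889, -0.0916, 0.2388]
tool_rot: [-0.001, 1.0, 0.0, -0.0]
ft_force: [0.1, 0.4, 0.9]
grip_width: 0.0757
grasp_force: 0.0
```

```bash
python3 - <<'E'
from h import *
snap('wrist','wrist6.png');print(fitcyl('wrist','bottle',(.589,-.093),BOT(.07)))
print(bot.get_obs()['eef_pos'])
E
```

```text
(array([ 0.9591,  0.588 , -0.093 ]), 0.81)
[ 0.58906487 -0.09151557  0.23917253]
```

Emit:
drive_tool --rows '[{"dx":0,"dy":-0.02,"dz":0.3,"wx":0,"wy":0,"wz":0,"hand":74},{"dx":0,"dy":-0.02,"dz":0.8,"wx":0,"wy":0,"wz":0,"hand":74},{"dx":0,"dy":-0.02,"dz":1.3,"wx":0,"wy":0,"wz":0,"hand":74},{"dx":0,"dy":-0.02,"dz":1.7,"wx":0,"wy":0,"wz":0,"hand":74},{"dx":0,"dy":-0.02,"dz":1.95,"wx":0,"wy":0,"wz":0,"hand":74},{"dx":0,"dy":-0.02,"dz":2.06,"wx":0,"wy":0,"wz":0,"hand":74},{"dx":0,"dy":-0.02,"dz":2.06,"wx":0,"wy":0,"wz":0,"hand":68},{"dx":0,"dy":-0.02,"dz":2.06,"wx":0,"wy":0,"wz":0,"hand":62},{"dx":0,"dy":-0.02,"dz":2.06,"wx":0,"wy":0,"wz":0,"hand":56},{"dx":0,"dy":-0.02,"dz":2.06,"wx":0,"wy":0,"wz":0,"hand":52},{"dx":0,"dy":-0.02,"dz":2.06,"wx":0,"wy":0,"wz":0,"hand":48},{"dx":0,"dy":-0.02,"dz":2.06,"wx":0,"wy":0,"wz":0,"hand":48},{"dx":0,"dy":-0.02,"dz":2.06,"wx":0,"wy":0,"wz":0,"hand":48},{"dx":0,"dy":-0.02,"dz":2.06,"wx":0,"wy":0,"wz":0,"hand":48}]'

```text
clock: 14.6
eef_pos: [0.59, -0.0937, 0.138]
tool_rot: [-0.0, 1.0, 0.0, 0.002]
ft_force: [0.3, 1.5, 5.8]
grip_width: 0.0525
grasp_force: 61.8
```

Emit:
drive_tool --rows '[{"dx":0,"dy":0,"dz":-0.3,"wx":0,"wy":0,"wz":0,"hand":48},{"dx":0,"dy":0,"dz":-0.8,"wx":0,"wy":0,"wz":0,"hand":48},{"dx":0,"dy":0,"dz":-1.4,"wx":0,"wy":0,"wz":0,"hand":48},{"dx":0.2,"dy":0.2,"dz":-1.9,"wx":0,"wy":0,"wz":0,"hand":48},{"dx":0.4,"dy":0.7,"dz":-2.1,"wx":0,"wy":0,"wz":0,"hand":48},{"dx":0.7,"dy":1.4,"dz":-2.1,"wx":0,"wy":0,"wz":0,"hand":48},{"dx":1,"dy":2.2,"dz":-2.1,"wx":0,"wy":0,"wz":0,"hand":48},{"dx":1.3,"dy":3,"dz":-2.1,"wx":0,"wy":0,"wz":0,"hand":48},{"dx":1.6,"dy":3.8,"dz":-2.1,"wx":0,"wy":0,"wz":0,"hand":48},{"dx":1.9,"dy":4.6,"dz":-2.1,"wx":0,"wy":0,"wz":0,"hand":48},{"dx":2.2,"dy":5.4,"dz":-2,"wx":0,"wy":0,"wz":0,"hand":48},{"dx":2.4,"dy":6.2,"dz":-1.8,"wx":0,"wy":0,"wz":0,"hand":48},{"dx":2.52,"dy":7,"dz":-1.6,"wx":0,"wy":0,"wz":0,"hand":48},{"dx":2.52,"dy":7.8,"dz":-1.4,"wx":0,"wy":0,"wz":0,"hand":48},{"dx":2.52,"dy":8.6,"dz":-1.2,"wx":0,"wy":0,"wz":0,"hand":48},{"dx":2.52,"dy":9.2,"dz":-1,"wx":0,"wy":0,"wz":0,"hand":48},{"dx":2.52,"dy":9.5,"dz":-0.7,"wx":0,"wy":0,"wz":0,"hand":48},{"dx":2.52,"dy":9.58,"dz":-0.3,"wx":0,"wy":0,"wz":0,"hand":48},{"dx":2.52,"dy":9.58,"dz":0,"wx":0,"wy":0,"wz":0,"hand":48},{"dx":2.52,"dy":9.58,"dz":0.2,"wx":0,"wy":0,"wz":0,"hand":48}]'

```text
clock: 16.6
eef_pos: [0.4622, 0.3836, 0.1239]
tool_rot: [0.0, 1.0, -0.001, -0.001]
ft_force: [0.2, 0.1, -1.4]
grip_width: 0.0525
grasp_force: 63.0
```

Emit:
drive_tool --rows '[{"dx":0,"dy":0,"dz":0.2,"wx":0,"wy":0,"wz":0,"hand":48},{"dx":0,"dy":0,"dz":0.5,"wx":0,"wy":0,"wz":0,"hand":48},{"dx":0,"dy":0,"dz":0.8,"wx":0,"wy":0,"wz":0,"hand":48},{"dx":0,"dy":0,"dz":0.97,"wx":0,"wy":0,"wz":0,"hand":48},{"dx":0,"dy":0,"dz":1.08,"wx":0,"wy":0,"wz":0,"hand":48},{"dx":0,"dy":0,"dz":1.12,"wx":0,"wy":0,"wz":0,"hand":48},{"dx":0,"dy":0,"dz":1.12,"wx":0,"wy":0,"wz":0,"hand":48},{"dx":0,"dy":0,"dz":1.12,"wx":0,"wy":0,"wz":0,"hand":48},{"dx":0,"dy":0,"dz":1.12,"wx":0,"wy":0,"wz":0,"hand":48}]'

```text
clock: 17.5
eef_pos: [0.4635, 0.3853, 0.0711]
tool_rot: [0.0, 1.0, 0.0, 0.001]
ft_force: [0.6, -1.5, 1.4]
grip_width: 0.0526
grasp_force: 63.2
```

Emit:
drive_tool --rows '[{"dx":0,"dy":0,"dz":0,"wx":0,"wy":0,"wz":0,"hand":54},{"dx":0,"dy":0,"dz":0,"wx":0,"wy":0,"wz":0,"hand":62},{"dx":0,"dy":0,"dz":0,"wx":0,"wy":0,"wz":0,"hand":74},{"dx":0,"dy":0,"dz":0,"wx":0,"wy":0,"wz":0,"hand":74},{"dx":0,"dy":0,"dz":-0.3,"wx":0,"wy":0,"wz":0,"hand":74},{"dx":0,"dy":0,"dz":-0.8,"wx":0,"wy":0,"wz":0,"hand":74},{"dx":0,"dy":0,"dz":-1.4,"wx":0,"wy":0,"wz":0,"hand":74},{"dx":0,"dy":0,"dz":-2,"wx":0,"wy":0,"wz":0,"hand":74},{"dx":0,"dy":0,"dz":-2.6,"wx":0,"wy":0,"wz":0,"hand":74},{"dx":0,"dy":0,"dz":-3,"wx":0,"wy":0,"wz":0,"hand":74},{"dx":0,"dy":0,"dz":-3.2,"wx":0,"wy":0,"wz":0,"hand":74},{"dx":0,"dy":0,"dz":-3.2,"wx":0,"wy":0,"wz":0,"hand":74}]'

```text
clock: 18.7
eef_pos: [0.4636, 0.3856, 0.2318]
tool_rot: [-0.0, 1.0, 0.001, 0.001]
ft_force: [-0.3, 1.0, 0.4]
grip_width: 0.074
grasp_force: 0.0
```

```bash
python3 - <<'E'
from h import *
snap('wrist','wrist7.png');print(fitcyl('wrist','bottle',(.463,.385),BOT(.003)),fitcyl('wrist','can',(.555,.375),CAN(.003)))
print(bot.get_obs()['eef_pos'])
E
```

```text
(array([0.9568, 0.459 , 0.385 ]), 0.71) (array([0.9284, 0.552 , 0.374 ]), 0.76)
[0.4623955  0.38449051 0.22862659]
```

Emit:
drive_tool --rows '[{"dx":0,"dy":-0.4,"dz":0,"wx":0,"wy":0,"wz":0.5,"hand":74},{"dx":-0.4,"dy":-1.2,"dz":0,"wx":0,"wy":0,"wz":2,"hand":74},{"dx":-0.8,"dy":-2,"dz":0,"wx":0,"wy":0,"wz":3.5,"hand":74},{"dx":-1.2,"dy":-2.8,"dz":0,"wx":0,"wy":0,"wz":5,"hand":74},{"dx":-1.6,"dy":-3.6,"dz":0,"wx":0,"wy":0,"wz":6.5,"hand":74},{"dx":-2,"dy":-4.4,"dz":0,"wx":0,"wy":0,"wz":8,"hand":74},{"dx":-2.4,"dy":-5.2,"dz":0,"wx":0,"wy":0,"wz":9.5,"hand":74},{"dx":-2.8,"dy":-6,"dz":0,"wx":0,"wy":0,"wz":11,"hand":74},{"dx":-3.2,"dy":-6.8,"dz":0,"wx":0,"wy":0,"wz":12.5,"hand":74},{"dx":-3.5,"dy":-7.6,"dz":0,"wx":0,"wy":0,"wz":14,"hand":74},{"dx":-3.7,"dy":-8.2,"dz":0,"wx":0,"wy":0,"wz":15.5,"hand":74},{"dx":-3.74,"dy":-8.6,"dz":0,"wx":0,"wy":0,"wz":17,"hand":74},{"dx":-3.74,"dy":-8.72,"dz":0,"wx":0,"wy":0,"wz":18,"hand":74},{"dx":-3.74,"dy":-8.72,"dz":0,"wx":0,"wy":0,"wz":18,"hand":74},{"dx":-3.74,"dy":-8.72,"dz":0,"wx":0,"wy":0,"wz":18,"hand":74},{"dx":-3.74,"dy":-8.72,"dz":0,"wx":0,"wy":0,"wz":18,"hand":74}]'

```text
clock: 20.45
eef_pos: [0.6497, -0.0501, 0.2296]
tool_rot: [0.706, 0.708, -0.0, -0.001]
ft_force: [-0.6, -0.3, -0.0]
grip_width: 0.074
grasp_force: 0.0
```

```bash
python3 - <<'E'
from h import *
snap('wrist','wrist8.png'); s=bot.get_obs();print(s['clock'],s['eef_pos'],s['tool_rot'],s['joint_pos'].round(2))
print(proj('wrist',[[.6257,-.15,.122],[.6246,.0486,.122],[.676,.049,.122],[.676,-.15,.122]]).round(0).tolist())
E
```

```text
20.5 [ 0.64980343 -0.05003334  0.22986888] [ 7.06316497e-01  7.07896070e-01 -2.01549851e-04 -3.44685621e-04] [-0.08  0.56  0.45  1.46  0.    1.49]
[[257.0, 305.0], [249.0, 84.0], [317.0, 84.0], [308.0, 305.0]]
```

View pics/wrist8.png

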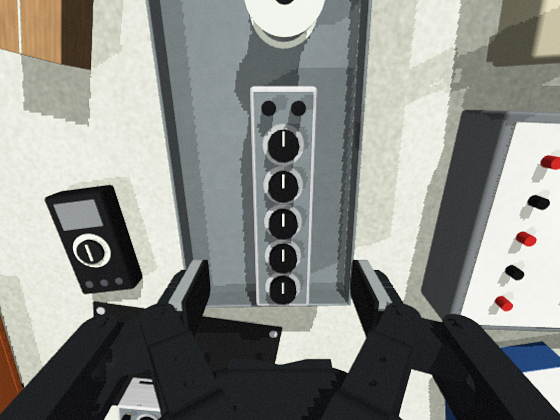

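Emit:
drive_tool --rows '[{"dx":0,"dy":0,"dz":0.4,"wx":0,"wy":0,"wz":0,"hand":74},{"dx":0,"dy":0,"dz":0.9,"wx":0,"wy":0,"wz":0,"hand":74},{"dx":0,"dy":0,"dz":1.4,"wx":0,"wy":0,"wz":0,"hand":74},{"dx":0,"dy":0,"dz":1.9,"wx":0,"wy":0,"wz":0,"hand":74},{"dx":0,"dy":0,"dz":2.3,"wx":0,"wy":0,"wz":0,"hand":74},{"dx":0,"dy":0,"dz":2.55,"wx":0,"wy":0,"wz":0,"hand":74},{"dx":0,"dy":0,"dz":2.68,"wx":0,"wy":0,"wz":0,"hand":74},{"dx":0,"dy":0,"dz":2.68,"wx":0,"wy":0,"wz":0,"hand":74},{"dx":0,"dy":0,"dz":2.68,"wx":0,"wy":0,"wz":0,"hand":68},{"dx":0,"dy":0,"dz":2.68,"wx":0,"wy":0,"wz":0,"hand":62},{"dx":0,"dy":0,"dz":2.68,"wx":0,"wy":0,"wz":0,"hand":56},{"dx":0,"dy":0,"dz":2.68,"wx":0,"wy":0,"wz":0,"hand":50},{"dx":0,"dy":0,"dz":2.68,"wx":0,"wy":0,"wz":0,"hand":46},{"dx":0,"dy":0,"dz":2.68,"wx":0,"wy":0,"wz":0,"hand":46},{"dx":0,"dy":0,"dz":2.68,"wx":0,"wy":0,"wz":0,"hand":46},{"dx":0,"dy":0,"dz":2.68,"wx":0,"wy":0,"wz":0,"hand":46}]'

```text
clock: 22.1
eef_pos: [0.6513, -0.0511, 0.0979]
tool_rot: [0.707, 0.707, 0.001, 0.001]
ft_force: [1.1, 0.1, 5.4]
grip_width: 0.0513
grasp_force: 63.6
```

Emit:
drive_tool --rows '[{"dx":0,"dy":0,"dz":-0.2,"wx":0,"wy":0,"wz":0,"hand":46},{"dx":0,"dy":0,"dz":-0.6,"wx":0,"wy":0,"wz":0,"hand":46},{"dx":0,"dy":0,"dz":-1.1,"wx":0,"wy":0,"wz":0,"hand":46},{"dx":0,"dy":0,"dz":-1.6,"wx":0,"wy":0,"wz":-0.5,"hand":46},{"dx":-0.2,"dy":-0.1,"dz":-2,"wx":0,"wy":0,"wz":-1.5,"hand":46},{"dx":-0.6,"dy":-0.3,"dz":-2.2,"wx":0,"wy":0,"wz":-2.7,"hand":46},{"dx":-1.1,"dy":-0.6,"dz":-2.2,"wx":0,"wy":0,"wz":-3.9,"hand":46},{"dx":-1.6,"dy":-0.9,"dz":-2.2,"wx":0,"wy":0,"wz":-5.1,"hand":46},{"dx":-2.1,"dy":-1.2,"dz":-2.2,"wx":0,"wy":0,"wz":-6.3,"hand":46},{"dx":-2.6,"dy":-1.5,"dz":-2.2,"wx":0,"wy":0,"wz":-7.5,"hand":46},{"dx":-3.1,"dy":-1.8,"dz":-2.2,"wx":0,"wy":0,"wz":-8.7,"hand":46},{"dx":-3.6,"dy":-2.1,"dz":-2.2,"wx":0,"wy":0,"wz":-9.9,"hand":46},{"dx":-4.1,"dy":-2.4,"dz":-2.1,"wx":0,"wy":0,"wz":-11.1,"hand":46},{"dx":-4.5,"dy":-2.6,"dz":-1.9,"wx":0,"wy":0,"wz":-12.3,"hand":46},{"dx":-4.9,"dy":-2.8,"dz":-1.7,"wx":0,"wy":0,"wz":-13.5,"hand":46},{"dx":-5.1,"dy":-2.9,"dz":-1.4,"wx":0,"wy":0,"wz":-14.7,"hand":46},{"dx":-5.25,"dy":-2.9,"dz":-1.1,"wx":0,"wy":0,"wz":-15.6,"hand":46},{"dx":-5.25,"dy":-2.9,"dz":-0.8,"wx":0,"wy":0,"wz":-16.1,"hand":46},{"dx":-5.25,"dy":-2.9,"dz":-0.7,"wx":0,"wy":0,"wz":-16.1,"hand":46},{"dx":-5.25,"dy":-2.9,"dz":-0.7,"wx":0,"wy":0,"wz":-16.1,"hand":46}]'

```text
clock: 24.1
eef_pos: [0.5033, -0.3124, 0.1292]
tool_rot: [0.083, 0.997, 0.001, -0.002]
ft_force: [-0.3, 0.7, -6.3]
grip_width: 0.0513
grasp_force: 63.8
```

```bash
python3 - <<'E'
from h import *
for n in('wrist','scene'):snap(n,n+'9.png')
a=cv2.imread('pics/wrist9.png');b=cv2.imread('pics/scene9.png')[180:360,80:320]
cv2.imwrite('pics/v9.png',np.hstack([cv2.resize(a,(440,330)),cv2.resize(b,(360,330))]))
s=bot.get_obs();print(s['clock'],s['eef_pos'],s['tool_rot'],s['joint_pos'].round(2),s['ft_force'])
E
```

```text
24.2 [ 0.50493758 -0.31319515  0.1313713 ] [ 8.29535851e-02  9.96553340e-01  1.68333056e-04 -3.38615793e-04] [-0.56  0.49  0.08  1.16 -0.   -0.39] [-0.08412186 -0.28394317 -4.7777132 ]
```

View pics/v9.png

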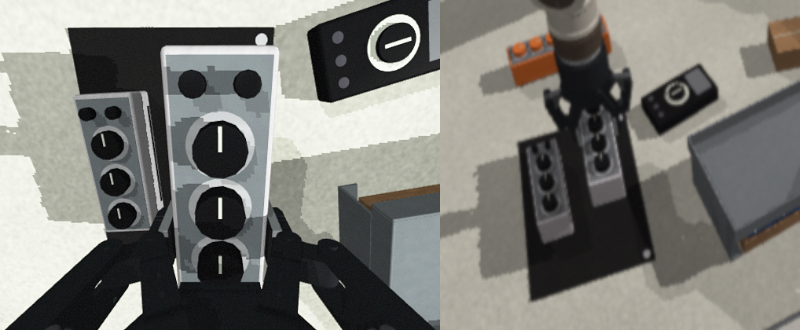

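Emit:
drive_tool --rows '[{"dx":0,"dy":0,"dz":0.3,"wx":0,"wy":0,"wz":0,"hand":46},{"dx":0,"dy":0,"dz":0.7,"wx":0,"wy":0,"wz":0,"hand":46},{"dx":0,"dy":0,"dz":1.1,"wx":0,"wy":0,"wz":0,"hand":46},{"dx":0,"dy":0,"dz":1.5,"wx":0,"wy":0,"wz":0,"hand":46},{"dx":0,"dy":0,"dz":1.8,"wx":0,"wy":0,"wz":0,"hand":46},{"dx":0,"dy":0,"dz":1.93,"wx":0,"wy":0,"wz":0,"hand":46},{"dx":0,"dy":0,"dz":2,"wx":0,"wy":0,"wz":0,"hand":46},{"dx":0,"dy":0,"dz":2.03,"wx":0,"wy":0,"wz":0,"hand":46},{"dx":0,"dy":0,"dz":2.03,"wx":0,"wy":0,"wz":0,"hand":46},{"dx":0,"dy":0,"dz":2.03,"wx":0,"wy":0,"wz":0,"hand":46}]'

```text
clock: 25.2
eef_pos: [0.5058, -0.3139, 0.0309]
tool_rot: [0.083, 0.997, -0.0, 0.001]
ft_force: [0.7, -0.8, -2.4]
grip_width: 0.0512
grasp_force: 64.0
```

Emit:
drive_tool --rows '[{"dx":0,"dy":0,"dz":0.01,"wx":0,"wy":0,"wz":0,"hand":46},{"dx":0,"dy":0,"dz":0.01,"wx":0,"wy":0,"wz":0,"hand":53},{"dx":0,"dy":0,"dz":0.01,"wx":0,"wy":0,"wz":0,"hand":60},{"dx":0,"dy":0,"dz":0.01,"wx":0,"wy":0,"wz":0,"hand":70},{"dx":0,"dy":0,"dz":0.01,"wx":0,"wy":0,"wz":0,"hand":70},{"dx":0,"dy":0,"dz":0.01,"wx":0,"wy":0,"wz":0,"hand":70},{"dx":0,"dy":0,"dz":-0.4,"wx":0,"wy":0,"wz":0,"hand":70},{"dx":0,"dy":0,"dz":-1,"wx":0,"wy":0,"wz":0,"hand":70},{"dx":0,"dy":0,"dz":-1.7,"wx":0,"wy":0,"wz":0,"hand":70},{"dx":0,"dy":-0.4,"dz":-2.4,"wx":0,"wy":0,"wz":0,"hand":72},{"dx":0,"dy":-1,"dz":-3,"wx":0,"wy":0,"wz":0,"hand":74},{"dx":0,"dy":-1.6,"dz":-3.6,"wx":0,"wy":0,"wz":0,"hand":74},{"dx":0,"dy":-1.96,"dz":-4,"wx":0,"wy":0,"wz":0,"hand":74},{"dx":0,"dy":-1.96,"dz":-4,"wx":0,"wy":0,"wz":0,"hand":74},{"dx":0,"dy":-1.96,"dz":-4,"wx":0,"wy":0,"wz":0,"hand":74},{"dx":0,"dy":-1.96,"dz":-4,"wx":0,"wy":0,"wz":0,"hand":74}]'

```text
clock: 26.8
eef_pos: [0.4884, -0.4087, 0.2279]
tool_rot: [0.082, 0.997, 0.001, -0.001]
ft_force: [0.1, 0.5, -0.2]
grip_width: 0.0742
grasp_force: 0.0
```

```bash
python3 - <<'E'
from h import *
snap('wrist','wrist10.png')
s=bot.get_obs();print(s['clock'],s['eef_pos'],s['tool_rot'],s['joint_pos'].round(2),s['ft_force'])
for t in('cbox','rbox','mat'):
    for d in bot.outline_of('wrist',t):
        c=max(cv2.findContours(d['region'].astype('uint8'),0,1)[0],key=len)[:,0]
        r=cv2.minAreaRect(c); print(t,round(d['score'],2),np.round(r[0]),np.round(r[1]),round(r[2],1))
E
```

```text
26.85 [ 0.48842322 -0.40850715  0.22787019] [ 0.08218507  0.99661524  0.00120292 -0.00149331] [-0.7   0.53  0.4   1.44  0.   -0.53] [-0.00875184  0.68997294 -0.1411887 ]
cbox 0.73 [278. 177.] [128.  51.] 86.6
rbox 0.7 [323. 166.] [222. 184.] 90.0
rbox 0.57 [364. 181.] [ 61. 184.] 6.3
mat 0.79 [324. 166.] [222. 186.] 90.0
```

View pics/wrist10.png

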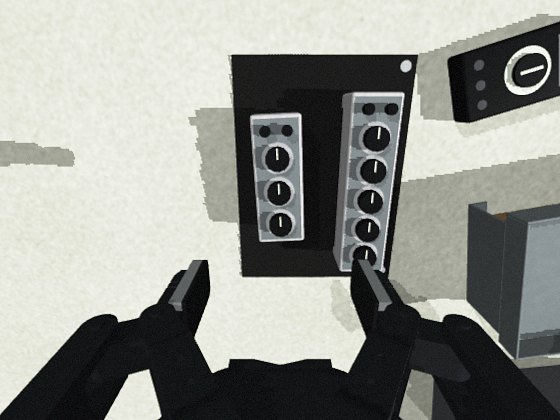

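```bash
python3 - <<'E'
from h import *
s=bot.get_obs()
def P(l,uv,z):
    w=onplane('wrist',uv,z)[:,:2]; a=np.radians(-9.4);c=np.array([.497,-.361])
    m=(w-c)@np.array([[np.cos(a),-np.sin(a)],[np.sin(a),np.cos(a)]])
    print(l,w.round(4).tolist(),'mean',w.mean(0).round(4),'matframe',(m*1000).round(0).tolist())
P('cbox',[[250,117],[300,113],[304,238],[259,241]],.055)
P('rbox',[[353,93],[405,95],[386,271],[341,271]],.055)
P('mat',[[232,55],[418,55],[387,276],[243,276]],.003)
E
```

```text
cbox [[0.4099, -0.4261], [0.4144, -0.3765], [0.5495, -0.3914], [0.5447, -0.4427]] mean [ 0.4796 -0.4092] matframe [[-75.0, -78.0], [-79.0, -29.0], [57.0, -21.0], [60.0, -73.0]]
rbox [[0.4045, -0.3231], [0.4147, -0.2733], [0.6082, -0.3014], [0.5993, -0.3541]] mean [ 0.5067 -0.313 ] matframe [[-97.0, 22.0], [-96.0, 73.0], [100.0, 77.0], [100.0, 24.0]]
mat [[0.3438, -0.4379], [0.3773, -0.2371], [0.651, -0.2843], [0.6176, -0.4828]] mean [ 0.4974 -0.3605] matframe [[-139.0, -101.0], [-138.0, 103.0], [139.0, 101.0], [139.0, -100.0]]
```

Emit:
drive_tool --rows '[{"dx":0.1,"dy":0,"dz":0.3,"wx":0,"wy":0,"wz":-0.3,"hand":72},{"dx":0.19,"dy":0,"dz":0.8,"wx":0,"wy":0,"wz":-0.54,"hand":72},{"dx":0.19,"dy":0,"dz":1.4,"wx":0,"wy":0,"wz":-0.54,"hand":72},{"dx":0.19,"dy":0,"dz":2,"wx":0,"wy":0,"wz":-0.54,"hand":72},{"dx":0.19,"dy":0,"dz":2.6,"wx":0,"wy":0,"wz":-0.54,"hand":72},{"dx":0.19,"dy":0,"dz":3.1,"wx":0,"wy":0,"wz":-0.54,"hand":72},{"dx":0.19,"dy":0,"dz":3.5,"wx":0,"wy":0,"wz":-0.54,"hand":72},{"dx":0.19,"dy":0,"dz":3.8,"wx":0,"wy":0,"wz":-0.54,"hand":72},{"dx":0.19,"dy":0,"dz":3.98,"wx":0,"wy":0,"wz":-0.54,"hand":72},{"dx":0.19,"dy":0,"dz":3.98,"wx":0,"wy":0,"wz":-0.54,"hand":72},{"dx":0.19,"dy":0,"dz":3.98,"wx":0,"wy":0,"wz":-0.54,"hand":66},{"dx":0.19,"dy":0,"dz":3.98,"wx":0,"wy":0,"wz":-0.54,"hand":60},{"dx":0.19,"dy":0,"dz":3.98,"wx":0,"wy":0,"wz":-0.54,"hand":54},{"dx":0.19,"dy":0,"dz":3.98,"wx":0,"wy":0,"wz":-0.54,"hand":50},{"dx":0.19,"dy":0,"dz":3.98,"wx":0,"wy":0,"wz":-0.54,"hand":46},{"dx":0.19,"dy":0,"dz":3.98,"wx":0,"wy":0,"wz":-0.54,"hand":46},{"dx":0.19,"dy":0,"dz":3.98,"wx":0,"wy":0,"wz":-0.54,"hand":46},{"dx":0.19,"dy":0,"dz":3.98,"wx":0,"wy":0,"wz":-0.54,"hand":46}]'

```text
clock: 28.8
eef_pos: [0.4802, -0.409, 0.0322]
tool_rot: [0.059, 0.998, -0.001, 0.001]
ft_force: [-0.5, 1.6, 6.1]
grip_width: 0.0513
grasp_force: 63.7
```

```bash
python3 - <<'E'
from h import *
s=bot.get_obs();q=R.from_quat(s['tool_rot']).as_matrix();print(s['eef_pos'],np.degrees(np.arctan2(q[1,0],q[0,0])),s['joint_pos'].round(2))
print(q.round(3))
d=q.T@(np.array([.6505,-.051,.0])-[*s['eef_pos'][:2],0]);print(d/.05)
E
```

```text
[ 0.48020037 -0.40896102  0.03219295] 173.2034255741392 [-0.71  0.65  0.07  0.99  0.   -0.59]
[[-0.993  0.118  0.002]
 [ 0.118  0.993 -0.001]
 [-0.002 -0.001 -1.   ]]
[-2.53479674e+00  7.51199207e+00 -1.35830174e-03]
```

Emit:
drive_tool --rows '[{"dx":0,"dy":0,"dz":-0.2,"wx":0,"wy":0,"wz":0,"hand":46},{"dx":0,"dy":0,"dz":-0.6,"wx":0,"wy":0,"wz":0,"hand":46},{"dx":0,"dy":0,"dz":-1.2,"wx":0,"wy":0,"wz":0,"hand":46},{"dx":0,"dy":0,"dz":-1.9,"wx":0,"wy":0,"wz":0.3,"hand":46},{"dx":-0.1,"dy":0.2,"dz":-2.5,"wx":0,"wy":0,"wz":1,"hand":46},{"dx":-0.2,"dy":0.6,"dz":-3,"wx":0,"wy":0,"wz":2.2,"hand":46},{"dx":-0.4,"dy":1.2,"dz":-3.2,"wx":0,"wy":0,"wz":3.4,"hand":46},{"dx":-0.6,"dy":1.9,"dz":-3.2,"wx":0,"wy":0,"wz":4.7,"hand":46},{"dx":-0.9,"dy":2.6,"dz":-3.2,"wx":0,"wy":0,"wz":6,"hand":46},{"dx":-1.2,"dy":3.3,"dz":-3.2,"wx":0,"wy":0,"wz":7.3,"hand":46},{"dx":-1.5,"dy":4,"dz":-3.2,"wx":0,"wy":0,"wz":8.6,"hand":46},{"dx":-1.7,"dy":4.7,"dz":-3.2,"wx":0,"wy":0,"wz":9.9,"hand":46},{"dx":-1.9,"dy":5.4,"dz":-3.2,"wx":0,"wy":0,"wz":11.2,"hand":46},{"dx":-2.1,"dy":6.1,"dz":-3.2,"wx":0,"wy":0,"wz":12.5,"hand":46},{"dx":-2.3,"dy":6.7,"dz":-3.2,"wx":0,"wy":0,"wz":13.8,"hand":46},{"dx":-2.45,"dy":7.2,"dz":-3,"wx":0,"wy":0,"wz":15,"hand":46},{"dx":-2.55,"dy":7.45,"dz":-2.7,"wx":0,"wy":0,"wz":16,"hand":46},{"dx":-2.56,"dy":7.51,"dz":-2.4,"wx":0,"wy":0,"wz":16.4,"hand":46},{"dx":-2.56,"dy":7.51,"dz":-2.4,"wx":0,"wy":0,"wz":16.4,"hand":46},{"dx":-2.56,"dy":7.51,"dz":-2.4,"wx":0,"wy":0,"wz":16.4,"hand":46}]'

```text
clock: 30.8
eef_pos: [0.65, -0.0511, 0.1499]
tool_rot: [0.699, 0.715, -0.001, -0.001]
ft_force: [0.3, -0.2, -4.0]
grip_width: 0.0508
grasp_force: 63.6
```

```bash
python3 - <<'E'
from h import *
for n in('wrist','scene'):snap(n,n+'11.png')
a=cv2.imread('pics/wrist11.png');b=cv2.imread('pics/scene11.png')[180:360,220:460]
cv2.imwrite('pics/v11.png',np.hstack([cv2.resize(a,(440,330)),cv2.resize(b,(360,330))]))
s=bot.get_obs();q=R.from_quat(s['tool_rot']).as_matrix();print(s['clock'],s['eef_pos'],np.degrees(np.arctan2(q[1,0],q[0,0])),s['ft_force'])
E
```

```text
30.9 [ 0.65116387 -0.05158372  0.15157375] 91.1806377735757 [ 0.83231652  0.59639171 -4.57672038]
```

View pics/v11.png

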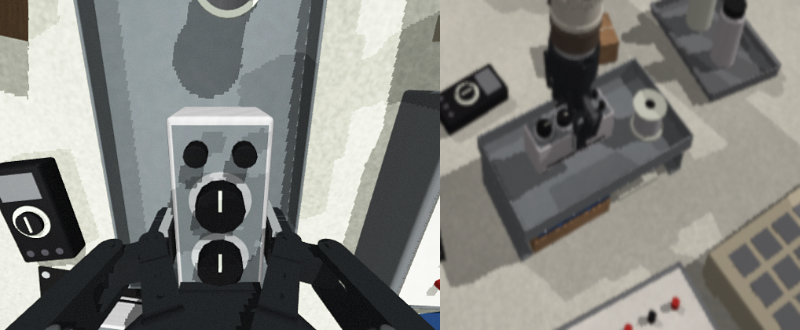

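Emit:
drive_tool --rows '[{"dx":0,"dy":0,"dz":0.2,"wx":0,"wy":0,"wz":0,"hand":46},{"dx":0,"dy":0,"dz":0.5,"wx":0,"wy":0,"wz":0,"hand":46},{"dx":0,"dy":0,"dz":0.75,"wx":0,"wy":0,"wz":0,"hand":46},{"dx":0,"dy":0,"dz":0.92,"wx":0,"wy":0,"wz":0,"hand":46},{"dx":0,"dy":0,"dz":1,"wx":0,"wy":0,"wz":0,"hand":46},{"dx":0,"dy":0,"dz":1.05,"wx":0,"wy":0,"wz":0,"hand":46},{"dx":0,"dy":0,"dz":1.05,"wx":0,"wy":0,"wz":0,"hand":46},{"dx":0,"dy":0,"dz":1.05,"wx":0,"wy":0,"wz":0,"hand":46},{"dx":0,"dy":0,"dz":1.05,"wx":0,"wy":0,"wz":0,"hand":46}]'

```text
clock: 31.8
eef_pos: [0.6513, -0.051, 0.0992]
tool_rot: [0.7, 0.714, 0.0, 0.001]
ft_force: [-3.0, -0.6, 2.6]
grip_width: 0.0514
grasp_force: 64.5
```

Emit:
drive_tool --rows '[{"dx":0,"dy":0,"dz":0,"wx":0,"wy":0,"wz":0,"hand":53},{"dx":0,"dy":0,"dz":0,"wx":0,"wy":0,"wz":0,"hand":60},{"dx":0,"dy":0,"dz":0,"wx":0,"wy":0,"wz":0,"hand":72},{"dx":0,"dy":0,"dz":0,"wx":0,"wy":0,"wz":0,"hand":72},{"dx":0,"dy":0,"dz":0,"wx":0,"wy":0,"wz":0,"hand":72},{"dx":0,"dy":0,"dz":-0.3,"wx":0,"wy":0,"wz":0,"hand":72},{"dx":0,"dy":0,"dz":-0.8,"wx":0,"wy":0,"wz":0,"hand":72},{"dx":0,"dy":0,"dz":-1.4,"wx":0,"wy":0,"wz":0,"hand":72},{"dx":0,"dy":0,"dz":-2,"wx":0,"wy":0,"wz":0,"hand":72},{"dx":0,"dy":0,"dz":-2.6,"wx":0,"wy":0,"wz":0,"hand":72},{"dx":0,"dy":0,"dz":-3,"wx":0,"wy":0,"wz":0,"hand":72},{"dx":0,"dy":0,"dz":-3,"wx":0,"wy":0,"wz":0,"hand":72},{"dx":0,"dy":0,"dz":-3,"wx":0,"wy":0,"wz":0,"hand":72}]'

```text
clock: 33.1
eef_pos: [0.6511, -0.0509, 0.2481]
tool_rot: [0.7, 0.714, 0.0, 0.0]
ft_force: [-0.4, 0.6, -0.1]
grip_width: 0.0721
grasp_force: 0.0
```

```bash
python3 - <<'E'
from h import *
snap('wrist','wrist12.png')
s=bot.get_obs();q=R.from_quat(s['tool_rot']).as_matrix();print(s['clock'],s['eef_pos'],np.degrees(np.arctan2(q[1,0],q[0,0])),s['ft_force'])
d=q.T@(np.array([.460,.385,.0])-[*s['eef_pos'][:2],0]);print(d/.05)
E
```

```text
33.15 [ 0.65053568 -0.05083325  0.24692116] 91.1995565683027 [-0.52246001  0.34792439 -0.61717019]
[ 8.79453056e+00 -3.62738829e+00  8.53340464e-03]
```

View pics/wrist12.png

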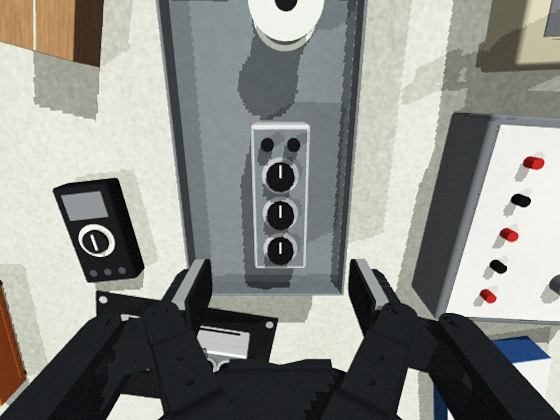

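Emit:
drive_tool --rows '[{"dx":0.4,"dy":-0.2,"dz":0,"wx":0,"wy":0,"wz":-0.5,"hand":74},{"dx":1.1,"dy":-0.5,"dz":0,"wx":0,"wy":0,"wz":-2,"hand":74},{"dx":1.9,"dy":-0.8,"dz":0,"wx":0,"wy":0,"wz":-3.5,"hand":74},{"dx":2.7,"dy":-1.1,"dz":0,"wx":0,"wy":0,"wz":-5,"hand":74},{"dx":3.5,"dy":-1.5,"dz":0,"wx":0,"wy":0,"wz":-6.5,"hand":74},{"dx":4.3,"dy":-1.9,"dz":0,"wx":0,"wy":0,"wz":-8,"hand":74},{"dx":5.1,"dy":-2.3,"dz":0,"wx":0,"wy":0,"wz":-9.5,"hand":74},{"dx":5.9,"dy":-2.6,"dz":0,"wx":0,"wy":0,"wz":-11,"hand":74},{"dx":6.7,"dy":-2.9,"dz":0,"wx":0,"wy":0,"wz":-12.5,"hand":74},{"dx":7.5,"dy":-3.2,"dz":0,"wx":0,"wy":0,"wz":-14,"hand":74},{"dx":8.2,"dy":-3.4,"dz":0,"wx":0,"wy":0,"wz":-15.5,"hand":74},{"dx":8.6,"dy":-3.58,"dz":0,"wx":0,"wy":0,"wz":-17,"hand":74},{"dx":8.8,"dy":-3.58,"dz":0,"wx":0,"wy":0,"wz":-17.76,"hand":74},{"dx":8.8,"dy":-3.58,"dz":0,"wx":0,"wy":0,"wz":-17.76,"hand":74},{"dx":8.8,"dy":-3.58,"dz":0,"wx":0,"wy":0,"wz":-17.76,"hand":74},{"dx":8.8,"dy":-3.58,"dz":0,"wx":0,"wy":0,"wz":-17.76,"hand":74},{"dx":8.8,"dy":-3.58,"dz":0,"wx":0,"wy":0,"wz":-17.76,"hand":74},{"dx":8.8,"dy":-3.58,"dz":0,"wx":0,"wy":0,"wz":-17.76,"hand":74},{"dx":8.8,"dy":-3.58,"dz":0,"wx":0,"wy":0,"wz":-17.76,"hand":74}]'

```text
clock: 35.05
eef_pos: [0.4631, 0.3848, 0.2485]
tool_rot: [0.001, 1.0, 0.0, 0.0]
ft_force: [-1.2, 0.2, 0.4]
grip_width: 0.0742
grasp_force: 0.0
```

```bash
python3 - <<'E'
from h import *
print(bot.get_obs()['eef_pos']);bot.camera('wrist')
print(fitcyl('wrist','bottle',(.463,.385),BOT(.003)),fitcyl('wrist','can',(.555,.375),CAN(.003)))
s=bot.get_obs();q=R.from_quat(s['tool_rot']).as_matrix();print(s['clock'],s['eef_pos'],np.degrees(np.arctan2(q[1,0],q[0,0])))
E
```

```text
[0.46313832 0.3847745  0.24851413]
(array([0.9249, 0.461 , 0.386 ]), 0.93) (array([0.9652, 0.556 , 0.376 ]), 0.57)
35.2 [0.46298922 0.38508817 0.24844148] 179.9749017450006
```

Emit:
drive_tool --rows '[{"dx":0,"dy":0,"dz":0.4,"wx":0,"wy":0,"wz":0,"hand":74},{"dx":0,"dy":0,"dz":1,"wx":0,"wy":0,"wz":0,"hand":74},{"dx":0,"dy":0,"dz":1.6,"wx":0,"wy":0,"wz":0,"hand":74},{"dx":0,"dy":0,"dz":2.2,"wx":0,"wy":0,"wz":0,"hand":74},{"dx":0,"dy":0,"dz":2.7,"wx":0,"wy":0,"wz":0,"hand":74},{"dx":0,"dy":0,"dz":3.1,"wx":0,"wy":0,"wz":0,"hand":74},{"dx":0,"dy":0,"dz":3.4,"wx":0,"wy":0,"wz":0,"hand":74},{"dx":0,"dy":0,"dz":3.54,"wx":0,"wy":0,"wz":0,"hand":74},{"dx":0,"dy":0,"dz":3.54,"wx":0,"wy":0,"wz":0,"hand":74},{"dx":0,"dy":0,"dz":3.54,"wx":0,"wy":0,"wz":0,"hand":68},{"dx":0,"dy":0,"dz":3.54,"wx":0,"wy":0,"wz":0,"hand":62},{"dx":0,"dy":0,"dz":3.54,"wx":0,"wy":0,"wz":0,"hand":56},{"dx":0,"dy":0,"dz":3.54,"wx":0,"wy":0,"wz":0,"hand":52},{"dx":0,"dy":0,"dz":3.54,"wx":0,"wy":0,"wz":0,"hand":48},{"dx":0,"dy":0,"dz":3.54,"wx":0,"wy":0,"wz":0,"hand":48},{"dx":0,"dy":0,"dz":3.54,"wx":0,"wy":0,"wz":0,"hand":48},{"dx":0,"dy":0,"dz":3.54,"wx":0,"wy":0,"wz":0,"hand":48}]'

```text
clock: 36.9
eef_pos: [0.4635, 0.386, 0.0727]
tool_rot: [-0.0, 1.0, 0.001, 0.001]
ft_force: [-0.5, 0.2, 5.2]
grip_width: 0.0528
grasp_force: 61.8
```

Emit:
drive_tool --rows '[{"dx":0,"dy":0,"dz":-0.3,"wx":0,"wy":0,"wz":0,"hand":48},{"dx":0,"dy":0,"dz":-0.9,"wx":0,"wy":0,"wz":0,"hand":48},{"dx":0,"dy":0,"dz":-1.6,"wx":0,"wy":0,"wz":0,"hand":48},{"dx":0,"dy":-0.1,"dz":-2.3,"wx":0,"wy":0,"wz":0,"hand":48},{"dx":-0.1,"dy":-0.4,"dz":-3,"wx":0,"wy":0,"wz":0,"hand":48},{"dx":-0.3,"dy":-1,"dz":-3.5,"wx":0,"wy":0,"wz":0,"hand":48},{"dx":-0.5,"dy":-1.8,"dz":-3.6,"wx":0,"wy":0,"wz":0,"hand":48},{"dx":-0.8,"dy":-2.6,"dz":-3.6,"wx":0,"wy":0,"wz":0,"hand":48},{"dx":-1.1,"dy":-3.4,"dz":-3.6,"wx":0,"wy":0,"wz":0,"hand":48},{"dx":-1.4,"dy":-4.2,"dz":-3.6,"wx":0,"wy":0,"wz":0,"hand":48},{"dx":-1.6,"dy":-5,"dz":-3.6,"wx":0,"wy":0,"wz":0,"hand":48},{"dx":-1.8,"dy":-5.8,"dz":-3.6,"wx":0,"wy":0,"wz":0,"hand":48},{"dx":-2,"dy":-6.6,"dz":-3.6,"wx":0,"wy":0,"wz":0,"hand":48},{"dx":-2.2,"dy":-7.4,"dz":-3.6,"wx":0,"wy":0,"wz":0,"hand":48},{"dx":-2.4,"dy":-8.2,"dz":-3.5,"wx":0,"wy":0,"wz":0,"hand":48},{"dx":-2.5,"dy":-8.9,"dz":-3.4,"wx":0,"wy":0,"wz":0,"hand":48},{"dx":-2.53,"dy":-9.4,"dz":-3.2,"wx":0,"wy":0,"wz":0,"hand":48},{"dx":-2.53,"dy":-9.59,"dz":-3,"wx":0,"wy":0,"wz":0,"hand":48},{"dx":-2.53,"dy":-9.59,"dz":-3,"wx":0,"wy":0,"wz":0,"hand":48},{"dx":-2.53,"dy":-9.59,"dz":-3,"wx":0,"wy":0,"wz":0,"hand":48}]'

```text
clock: 38.9
eef_pos: [0.5888, -0.0933, 0.2208]
tool_rot: [-0.0, 1.0, 0.0, -0.001]
ft_force: [0.5, -0.2, -0.2]
grip_width: 0.0525
grasp_force: 63.1
```

Emit:
drive_tool --rows '[{"dx":0,"dy":0,"dz":0,"wx":0,"wy":0,"wz":0,"hand":48},{"dx":0,"dy":0,"dz":0,"wx":0,"wy":0,"wz":0,"hand":48},{"dx":0,"dy":0,"dz":0,"wx":0,"wy":0,"wz":0,"hand":48},{"dx":0,"dy":0,"dz":0,"wx":0,"wy":0,"wz":0,"hand":48}]'

```text
clock: 39.3
eef_pos: [0.5895, -0.0936, 0.2217]
tool_rot: [-0.001, 1.0, -0.0, 0.0]
ft_force: [-0.3, -0.0, -1.9]
grip_width: 0.0522
grasp_force: 63.1
```

Right above its place. Lowering straight down to z = 0.1397 (dz 1.64).

Emit:
drive_tool --rows '[{"dx":0,"dy":0,"dz":0.2,"wx":0,"wy":0,"wz":0,"hand":48},{"dx":0,"dy":0,"dz":0.5,"wx":0,"wy":0,"wz":0,"hand":48},{"dx":0,"dy":0,"dz":0.9,"wx":0,"wy":0,"wz":0,"hand":48},{"dx":0,"dy":0,"dz":1.2,"wx":0,"wy":0,"wz":0,"hand":48},{"dx":0,"dy":0,"dz":1.45,"wx":0,"wy":0,"wz":0,"hand":48},{"dx":0,"dy":0,"dz":1.58,"wx":0,"wy":0,"wz":0,"hand":48},{"dx":0,"dy":0,"dz":1.64,"wx":0,"wy":0,"wz":0,"hand":48},{"dx":0,"dy":0,"dz":1.64,"wx":0,"wy":0,"wz":0,"hand":48},{"dx":0,"dy":0,"dz":1.64,"wx":0,"wy":0,"wz":0,"hand":48},{"dx":0,"dy":0,"dz":1.64,"wx":0,"wy":0,"wz":0,"hand":48}]'

```text
clock: 40.3
eef_pos: [0.5899, -0.0943, 0.1398]
tool_rot: [-0.0, 1.0, -0.0, 0.001]
ft_force: [-1.5, -0.3, -1.4]
grip_width: 0.0524
grasp_force: 63.1
```

Emit:
drive_tool --rows '[{"dx":0,"dy":0,"dz":0.02,"wx":0,"wy":0,"wz":0,"hand":48},{"dx":0,"dy":0,"dz":0.02,"wx":0,"wy":0,"wz":0,"hand":48},{"dx":0,"dy":0,"dz":0.02,"wx":0,"wy":0,"wz":0,"hand":54},{"dx":0,"dy":0,"dz":0.02,"wx":0,"wy":0,"wz":0,"hand":62},{"dx":0,"dy":0,"dz":0.02,"wx":0,"wy":0,"wz":0,"hand":74},{"dx":0,"dy":0,"dz":0.02,"wx":0,"wy":0,"wz":0,"hand":74},{"dx":0,"dy":0,"dz":-0.3,"wx":0,"wy":0,"wz":0,"hand":74},{"dx":0,"dy":0,"dz":-0.8,"wx":0,"wy":0,"wz":0,"hand":74},{"dx":0,"dy":0,"dz":-1.4,"wx":0,"wy":0,"wz":0,"hand":74},{"dx":0,"dy":0,"dz":-2,"wx":0,"wy":0,"wz":0,"hand":74},{"dx":0,"dy":0,"dz":-2.2,"wx":0,"wy":0,"wz":0,"hand":74},{"dx":0,"dy":0,"dz":-2.2,"wx":0,"wy":0,"wz":0,"hand":74}]'

```text
clock: 41.5
eef_pos: [0.5903, -0.0945, 0.2509]
tool_rot: [0.0, 1.0, -0.0, 0.002]
ft_force: [0.5, 0.7, 0.6]
grip_width: 0.0742
grasp_force: 0.0
```

```bash
python3 - <<'E'
from h import *
print(bot.get_obs()['eef_pos']);snap('wrist','wrist13.png')
print(fitcyl('wrist','bottle',(.589,-.093),BOT(.07)));print(bot.get_obs()['eef_pos'])
E
```

```text
[ 0.59033751 -0.09445307  0.25085152]
(array([ 0.9404,  0.584 , -0.094 ]), 0.79)
[ 0.58880997 -0.09416879  0.24778894]
```

Emit:
drive_tool --rows '[{"dx":0,"dy":0.4,"dz":0,"wx":0,"wy":0,"wz":0,"hand":74},{"dx":0.1,"dy":1.2,"dz":0,"wx":0,"wy":0,"wz":0,"hand":74},{"dx":0.2,"dy":2.1,"dz":0,"wx":0,"wy":0,"wz":0,"hand":74},{"dx":0.3,"dy":3,"dz":0,"wx":0,"wy":0,"wz":0,"hand":74},{"dx":0.4,"dy":3.9,"dz":0,"wx":0,"wy":0,"wz":0,"hand":74},{"dx":0.5,"dy":4.8,"dz":0,"wx":0,"wy":0,"wz":0,"hand":74},{"dx":0.61,"dy":5.7,"dz":0,"wx":0,"wy":0,"wz":0,"hand":74},{"dx":0.61,"dy":6.6,"dz":0,"wx":0,"wy":0,"wz":0,"hand":74},{"dx":0.61,"dy":7.5,"dz":0,"wx":0,"wy":0,"wz":0,"hand":74},{"dx":0.61,"dy":8.3,"dz":0,"wx":0,"wy":0,"wz":0,"hand":72},{"dx":0.61,"dy":9,"dz":0,"wx":0,"wy":0,"wz":0,"hand":72},{"dx":0.61,"dy":9.39,"dz":0,"wx":0,"wy":0,"wz":0,"hand":72},{"dx":0.61,"dy":9.39,"dz":0,"wx":0,"wy":0,"wz":0,"hand":72},{"dx":0.61,"dy":9.39,"dz":0,"wx":0,"wy":0,"wz":0,"hand":72},{"dx":0.61,"dy":9.39,"dz":0,"wx":0,"wy":0,"wz":0,"hand":72},{"dx":0.61,"dy":9.39,"dz":0,"wx":0,"wy":0,"wz":0,"hand":72},{"dx":0.61,"dy":9.39,"dz":0,"wx":0,"wy":0,"wz":0,"hand":72}]'

```text
clock: 43.3
eef_pos: [0.5592, 0.3741, 0.2496]
tool_rot: [0.001, 1.0, 0.0, 0.0]
ft_force: [-0.5, 0.5, 0.2]
grip_width: 0.0722
grasp_force: 0.0
```

```bash
python3 - <<'E'
from h import *
bot.camera('wrist');print(fitcyl('wrist','can',(.556,.376),CAN(.003)));print(bot.get_obs()['eef_pos'])
E
```

```text
(array([0.9609, 0.556 , 0.376 ]), 0.9)
[0.55915657 0.37447581 0.24971072]
```

Emit:
drive_tool --rows '[{"dx":0.02,"dy":0.02,"dz":0.4,"wx":0,"wy":0,"wz":0,"hand":72},{"dx":0.02,"dy":0.02,"dz":1,"wx":0,"wy":0,"wz":0,"hand":72},{"dx":0.02,"dy":0.02,"dz":1.6,"wx":0,"wy":0,"wz":0,"hand":72},{"dx":0.02,"dy":0.02,"dz":2.2,"wx":0,"wy":0,"wz":0,"hand":72},{"dx":0.02,"dy":0.02,"dz":2.7,"wx":0,"wy":0,"wz":0,"hand":72},{"dx":0.02,"dy":0.02,"dz":3.1,"wx":0,"wy":0,"wz":0,"hand":72},{"dx":0.02,"dy":0.02,"dz":3.3,"wx":0,"wy":0,"wz":0,"hand":72},{"dx":0.02,"dy":0.02,"dz":3.38,"wx":0,"wy":0,"wz":0,"hand":72},{"dx":0.02,"dy":0.02,"dz":3.38,"wx":0,"wy":0,"wz":0,"hand":70},{"dx":0.02,"dy":0.02,"dz":3.38,"wx":0,"wy":0,"wz":0,"hand":62},{"dx":0.02,"dy":0.02,"dz":3.38,"wx":0,"wy":0,"wz":0,"hand":56},{"dx":0.02,"dy":0.02,"dz":3.38,"wx":0,"wy":0,"wz":0,"hand":50},{"dx":0.02,"dy":0.02,"dz":3.38,"wx":0,"wy":0,"wz":0,"hand":44},{"dx":0.02,"dy":0.02,"dz":3.38,"wx":0,"wy":0,"wz":0,"hand":44},{"dx":0.02,"dy":0.02,"dz":3.38,"wx":0,"wy":0,"wz":0,"hand":44},{"dx":0.02,"dy":0.02,"dz":3.38,"wx":0,"wy":0,"wz":0,"hand":44}]'

```text
clock: 45.0
eef_pos: [0.5588, 0.3766, 0.082]
tool_rot: [0.0, 1.0, 0.001, 0.001]
ft_force: [0.2, -1.2, 6.5]
grip_width: 0.0484
grasp_force: 62.4
```

Emit:
drive_tool --rows '[{"dx":0,"dy":0,"dz":-0.3,"wx":0,"wy":0,"wz":0,"hand":44},{"dx":0,"dy":0,"dz":-0.9,"wx":0,"wy":0,"wz":0,"hand":44},{"dx":0,"dy":0,"dz":-1.6,"wx":0,"wy":0,"wz":0,"hand":44},{"dx":0,"dy":-0.1,"dz":-2.3,"wx":0,"wy":0,"wz":0,"hand":44},{"dx":0,"dy":-0.4,"dz":-3,"wx":0,"wy":0,"wz":0,"hand":44},{"dx":-0.1,"dy":-1,"dz":-3.5,"wx":0,"wy":0,"wz":0,"hand":44},{"dx":-0.2,"dy":-1.7,"dz":-3.6,"wx":0,"wy":0,"wz":0,"hand":44},{"dx":-0.3,"dy":-2.4,"dz":-3.6,"wx":0,"wy":0,"wz":0,"hand":44},{"dx":-0.4,"dy":-3.1,"dz":-3.6,"wx":0,"wy":0,"wz":0,"hand":44},{"dx":-0.5,"dy":-3.8,"dz":-3.6,"wx":0,"wy":0,"wz":0,"hand":44},{"dx":-0.6,"dy":-4.5,"dz":-3.6,"wx":0,"wy":0,"wz":0,"hand":44},{"dx":-0.61,"dy":-5.2,"dz":-3.6,"wx":0,"wy":0,"wz":0,"hand":44},{"dx":-0.61,"dy":-5.9,"dz":-3.6,"wx":0,"wy":0,"wz":0,"hand":44},{"dx":-0.61,"dy":-6.5,"dz":-3.5,"wx":0,"wy":0,"wz":0,"hand":44},{"dx":-0.61,"dy":-7,"dz":-3.4,"wx":0,"wy":0,"wz":0,"hand":44},{"dx":-0.61,"dy":-7.4,"dz":-3.2,"wx":0,"wy":0,"wz":0,"hand":44},{"dx":-0.61,"dy":-7.61,"dz":-3,"wx":0,"wy":0,"wz":0,"hand":44},{"dx":-0.61,"dy":-7.61,"dz":-3,"wx":0,"wy":0,"wz":0,"hand":44},{"dx":-0.61,"dy":-7.61,"dz":-3,"wx":0,"wy":0,"wz":0,"hand":44},{"dx":-0.61,"dy":-7.61,"dz":-3,"wx":0,"wy":0,"wz":0,"hand":44}]'

```text
clock: 47.0
eef_pos: [0.5886, -0.0031, 0.2306]
tool_rot: [-0.001, 1.0, 0.0, 0.0]
ft_force: [0.3, 0.3, -1.3]
grip_width: 0.0485
grasp_force: 62.3
```

Emit:
drive_tool --rows '[{"dx":0,"dy":0,"dz":0,"wx":0,"wy":0,"wz":0,"hand":44},{"dx":0,"dy":0,"dz":0,"wx":0,"wy":0,"wz":0,"hand":44},{"dx":0,"dy":0,"dz":0,"wx":0,"wy":0,"wz":0,"hand":44},{"dx":0,"dy":0,"dz":0,"wx":0,"wy":0,"wz":0,"hand":44}]'

```text
clock: 47.4
eef_pos: [0.5884, -0.0039, 0.2305]
tool_rot: [-0.0, 1.0, -0.0, 0.0]
ft_force: [-0.4, -0.9, -2.0]
grip_width: 0.0485
grasp_force: 62.3
```

Emit:
drive_tool --rows '[{"dx":0,"dy":0,"dz":0.2,"wx":0,"wy":0,"wz":0,"hand":44},{"dx":0,"dy":0,"dz":0.5,"wx":0,"wy":0,"wz":0,"hand":44},{"dx":0,"dy":0,"dz":0.9,"wx":0,"wy":0,"wz":0,"hand":44},{"dx":0,"dy":0,"dz":1.2,"wx":0,"wy":0,"wz":0,"hand":44},{"dx":0,"dy":0,"dz":1.45,"wx":0,"wy":0,"wz":0,"hand":44},{"dx":0,"dy":0,"dz":1.57,"wx":0,"wy":0,"wz":0,"hand":44},{"dx":0,"dy":0,"dz":1.63,"wx":0,"wy":0,"wz":0,"hand":44},{"dx":0,"dy":0,"dz":1.63,"wx":0,"wy":0,"wz":0,"hand":44},{"dx":0,"dy":0,"dz":1.63,"wx":0,"wy":0,"wz":0,"hand":44},{"dx":0,"dy":0,"dz":1.63,"wx":0,"wy":0,"wz":0,"hand":44}]'

```text
clock: 48.4
eef_pos: [0.5888, -0.0042, 0.1492]
tool_rot: [-0.0, 1.0, -0.0, 0.001]
ft_force: [-0.3, -0.9, -0.9]
grip_width: 0.0484
grasp_force: 62.3
```

Emit:
drive_tool --rows '[{"dx":0,"dy":0,"dz":0.02,"wx":0,"wy":0,"wz":0,"hand":44},{"dx":0,"dy":0,"dz":0.02,"wx":0,"wy":0,"wz":0,"hand":44},{"dx":0,"dy":0,"dz":0.02,"wx":0,"wy":0,"wz":0,"hand":52},{"dx":0,"dy":0,"dz":0.02,"wx":0,"wy":0,"wz":0,"hand":60},{"dx":0,"dy":0,"dz":0.02,"wx":0,"wy":0,"wz":0,"hand":68},{"dx":0,"dy":0,"dz":0.02,"wx":0,"wy":0,"wz":0,"hand":68},{"dx":0,"dy":0,"dz":-0.3,"wx":0,"wy":0,"wz":0,"hand":68},{"dx":0,"dy":0,"dz":-0.8,"wx":0,"wy":0,"wz":0,"hand":68},{"dx":0,"dy":0,"dz":-1.4,"wx":0,"wy":0,"wz":0,"hand":68},{"dx":0,"dy":0,"dz":-2,"wx":0,"wy":0,"wz":0,"hand":68},{"dx":0.2,"dy":-0.3,"dz":-2.7,"wx":0,"wy":0,"wz":0,"hand":68},{"dx":0.7,"dy":-0.6,"dz":-3.4,"wx":0,"wy":0,"wz":0,"hand":68},{"dx":1.3,"dy":-0.9,"dz":-4,"wx":0,"wy":0,"wz":0,"hand":68},{"dx":1.76,"dy":-0.9,"dz":-4.4,"wx":0,"wy":0,"wz":0,"hand":68},{"dx":1.76,"dy":-0.9,"dz":-4.4,"wx":0,"wy":0,"wz":0,"hand":68},{"dx":1.76,"dy":-0.9,"dz":-4.4,"wx":0,"wy":0,"wz":0,"hand":68},{"dx":1.76,"dy":-0.9,"dz":-4.4,"wx":0,"wy":0,"wz":0,"hand":68},{"dx":1.76,"dy":-0.9,"dz":-4.4,"wx":0,"wy":0,"wz":0,"hand":68}]'

```text
clock: 50.2
eef_pos: [0.5006, -0.049, 0.367]
tool_rot: [-0.0, 1.0, 0.0, -0.002]
ft_force: [-0.3, -0.2, 0.2]
grip_width: 0.0681
grasp_force: 0.0
```

```bash
python3 - <<'E'
from h import *
s=bot.get_obs();print(s['eef_pos'],s['ft_force'],s['grasp_force']);snap('wrist','wrist14.png')
print(fitcyl('wrist','can',(.589,-.004),CAN(.07)),fitcyl('wrist','bottle',(.589,-.093),BOT(.07)))
b=snap('scene')[160:360,110:480]
a=cv2.imread('pics/wrist14.png')
cv2.imwrite('pics/v14.png',np.hstack([cv2.resize(a,(400,300)),cv2.resize(b[:,:,::-1],(400,300))]))
E
```

```text
[ 0.50060221 -0.04895726  0.36698297] [-0.33039312 -0.17832104  0.20652753] 0.0
(array([ 0.9417,  0.586 , -0.006 ]), 0.84) (array([ 0.9379,  0.588 , -0.094 ]), 0.85)
```

View pics/v14.png

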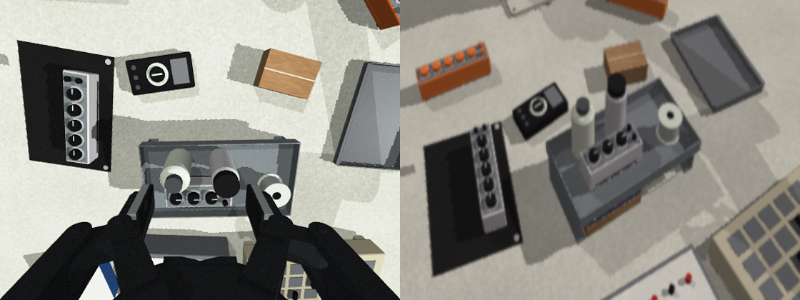

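The picture shows the five-dial box on the mat at (83,115). The three-dial box is in the shelf's back row at (200,190), with the bottle and can back in front of it at (177,170) and (222,172). The tray is empty, and the meter, carton and reel have not moved. I'm handing in the job.

```bash
python3 -c "
from workcell import bot
print(bot.job_done())"
```

```text
the job is handed in; nothing more can be done
None
```

The job is handed in with no verdict returned: the last pictures show the five-dial box on the mat, the three-dial box in the shelf's back row, the can and bottle back at their start spots to within a few mm, and the reel, multimeter and carton apparently unmoved.

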